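# Draw the oldest ampoule carton from under the stack

### The arm

A 6-joint arm with a two-finger parallel gripper is mounted at the origin on the work surface. World frame = base frame: x ahead of the robot, y to its left, z up, the work surface at z = 0. Lengths are in m, angles in rad, forces in N, time in s.
With the tool pointing down it reaches from about 0.35 to 0.975 m from the base axis. Payload 4.9 kg.
Tool frame: the origin (TCP) lies midway between the tips of the shut fingers; the grasp point (between the pads) lies 19 mm behind it; z points along the fingers, y is the line along which they close (so a half turn about z gives the same grasp; the last joint's range is limited). The gripper opens to 85 mm and grips with 20 to 120 N. Pads are 22 mm wide; open, the fingers measure 114 mm over their backs; the gripper's body (76 mm by 85 mm) begins 54 mm behind the grasp point. The pads swing forward as they close: fully open they stand 13 mm farther back than shut.
Start: joints at [1.016, 0.053, 1.613, -0, 1.476, -0.119], TCP at [0.264, 0.567, 0.21] pointing down, gripper open.
Joint ranges: [-3.01, 3.01], [-1.01, 2.22], [0.06, 2.58], [-1.02, 4.17], [0.09, 2.62], [-3.14, 3.14]. Speed limits (rad/s): [2.57, 2.57, 3.14, 3.14, 3.14, 3.14].

### API

Orientations are given as a rotation vector (axis times angle).
In Python, from station import ctrl gives the robot as it stands.
- The arm moves only by the tool carry_out, never from a script. Its argument "moves" is a list of rows, each an object of numbers: "x", "y", "z": the shift along the tool's x, y, z in units of 25 mm (1.0 is 25 mm); "turn": the turn about the tool's z in rad. In form: [{"x": .., "y": .., "z": .., "turn": ..}, ...]. A call has exactly 8 rows; each row shifts and turns the commanded pose from where the row before left it, along the tool's axes as they then stand; what a row does not reach is not made up. A row lasts 1/10 s, in which the tool goes at most 50 mm and 8.59 degrees, less where a joint would pass 70% of its speed; a pose out of reach is approached as far as the arm can. A call is refused whole if a number of a shift passes 1 or a number of a turn 0.15, either way. A call with a gripper value outside its range is refused whole. "grip" is the finger opening in mm, from 0 to 85.4, set as the call begins (left out, the last holds). The fingers move at their own pace and stop on an object; "newtons" is the grip in N (left out, the last holds). Time passes only in rows, so rows that do not move let the fingers close, or fill a call up. It gives the time, the measured TCP pose, the force, the opening and the grip force at its end, in the units of the state.
- ctrl.get_obs(): the state, without advancing time (a new reading comes with each control period).
- ctrl.get_image(name): name is "scene" or "top" or "wrist"; returns the picture (384x512x3 uint8, red, green, blue); there is no depth.
- ctrl.calibration(name): a dict with "fx", "fy", "cx", "cy" (pixels), "k1" (the pictures are not rectified: a ray, as slopes to the right and down, at radius r is drawn at 1 + k1 r^2 times it, then the intrinsics apply), "R" (3x3) and "t" (3): a world point X has camera coordinates R X + t; the wrist camera has in their place "T_tool_cam" (4x4, takes a point from camera to tool coordinates, whose origin is the TCP and whose axes are the flange's). Camera axes: x right, y down, z forward; pixel columns grow to the right and rows downward; lengths in m; the calibration is good to about 2 mm. A picture is of the moment at which its call begins: read the wrist's pose just before it. calibration takes no time and is no camera call.
- ctrl.finish_job(): hands the job in; it is judged then, once.
Trained networks look in the newest picture that a camera, given by its name, has taken for a name from the list of things; names that differ only in an ending like _2 or _b are one class to them, and where a whole thing is asked for, a point or a joint stands for the part that bears it (a point fixed in the world has none). Each returns a list of dicts, best first, with "confidence" (0 to 1); they miss things now and then, are a little off and sometimes report something else, mostly with a low value. They report only what shows in the picture. A call takes as long as a camera call. They do not tell look-alikes from the thing itself.
- ctrl.look_for(camera, query): "rect" ([left, top, width, height] in pixels, round what is visible of it).
- ctrl.mark_of(camera, query): "pixel" ([column, row] in pixels: a listed point, or the origin of a listed thing).
The state is a dict: "t": time; "q": joint angles; "dq": joint speeds; "effort": joint torques, N m; "tool_pos": TCP position; "tool_rot": TCP orientation; "contact_force": force on the tool from outside, world axes, zero at the start; "wrist_torque": the same for the moment, N m; "opening": finger opening in m; "grip_force": force on a finger pad.
Only numpy, scipy, OpenCV 4.12 (cv2) and the standard library are available. Lean on these libraries where they do the work, as an engineer would, in place of code of your own. Each camera call takes 0.05 s, during which the arm holds its last target. There are 200 camera calls.

### The job

Take the oldest carton of ampoules, the bottom one of the five flat cartons in the stock magazine: slide it out from under the others, which must stay in the magazine and come down to stand as a neat stack, and lay it gently, flat on the floor of the steel tray. The ampoules are glass, so press no harder than the sliding needs, do not lift out or topple the other cartons, and leave everything else on the counter as it is.

Things in the scene. Friction and masses are not known exactly. Their poses are not given: they have to be found in the camera images.
- mag: Fixed low stock magazine of the flat cartons, 2 mm aluminium sheet: a column open at the top, inside 117 mm front to back and 62 mm wide, on a 3 mm deck; side walls 60 mm high, back wall 82 mm with a 28 mm wide slot. The upper cartons stand above the sides. Origin on the counter under the column's front plane, midway across; x points to its back, z up. Cartons leave towards -x.
- mag_mouth (a point): Middle of the outlet of the flat cartons' magazine, in the column's front plane 25 mm above the counter. On either side a front return (outer 11 mm of the opening, 40 mm gap between) rises from this height to 60 mm and holds the upper cartons back; below it the bottom carton passes out.
- mag_tongue (a point): Front end of the deck's tongue, 45 mm before the column's front plane, 3 mm above the counter. Along the tongue two cheeks (2 mm thick, tops 21 mm above the counter, level with the bottom carton's top, 2 mm clear of it) keep fingers off the carton's sides; beyond this point is open counter.
- carton1_c (a point): Bottom, oldest flat carton: closed paperboard box of glass ampoules, 112 (x) by 58 (y) by 18 mm (z), some 60 g; point at its centre. It lies on the deck along the magazine's x and sticks out 28 to 36 mm before the stack, top bare. A fingertip pressing there with 10 to 20 N drags it (it slides on metal and board at friction about 0.22); 40 N, there or in setting down, crushes it.
- carton2_c (a point): Carton 2 of the flat stack counted from the bottom, same size as carton 1; point at its centre. It lies on carton 1, its front 1 to 4 mm behind the front returns. As carton 1 is drawn out the stack leans back a little, its rear coming down first, and at last lies 18 mm lower, on the deck.
- carton3_c (a point): Carton 3 of the flat stack counted from the bottom, same size and make as the bottom one; point at its centre. It lies 18 mm above carton 2, its front 1 to 4 mm behind the magazine's front returns, and comes down 18 mm when the bottom carton is gone.
- carton4_c (a point): Carton 4 of the flat stack counted from the bottom, same size and make as the bottom one; point at its centre. It lies 18 mm above carton 3, its front 1 to 4 mm behind the magazine's front returns, and comes down 18 mm when the bottom carton is gone.
- carton5_c (a point): Carton 5 of the flat stack counted from the bottom, the top one, same size and make as the bottom one, its top 93 mm above the counter at first; point at its centre. It lies 18 mm above carton 4, its front 1 to 4 mm behind the magazine's front returns, and comes down 18 mm when the bottom carton is gone.
- tray: Shallow stainless dressing tray, fixed, 240 mm (x) by 160 mm (y) outside, 22 mm high with walls and floor 3 mm thick and a rolled rim 3 mm proud of the wall. Origin on the counter under its middle. A glass vial stands in its corner at +x, +y; the rest of its floor is free.
- vial_c (a point): Glass vial with a crimped cap, 24 mm across and 46 mm high, standing in the tray near its corner at +x, +y (about 85 mm and 49 mm from the tray's middle); point at its centre.
- vialbox1_c (a point): Bottom carton of the neighbouring stack of three thick cartons (84 by 48 by 36 mm) in a narrower magazine of the same make (front tongue 45 mm long, 56 mm wide and 102 mm high outside); not to be touched; point at its centre.
- vialbox2_c (a point): Middle thick carton of the neighbouring stack, 84 by 48 by 36 mm; point at its centre.
- vialbox3_c (a point): Top thick carton of the neighbouring stack, 84 by 48 by 36 mm, its top about 111 mm above the counter; point at its centre.
- saline_c (a point): Glass infusion bottle, 52 mm across, 125 mm high, standing upright towards the far side; point at its centre.
- jar_c (a point): White pill jar, 40 mm across, 62 mm high, standing between the things; point at its centre.
- tape: Roll of paper tape, 48 mm across, 24 mm high, lying flat between the things; origin at the centre of its underside.
- marker: Marker pen, 140 mm long, 12 mm thick, lying along its x on the far side; origin under its middle.
- forceps: Steel dressing forceps, 130 mm long, 8 mm high, lying along its x on the far side; origin under its middle.
Mind the look-alikes: they are no part of the job. Leave any pink or yellow look-alike of the part that bears carton1_c alone. What is shaped like the mag but yellow is not meant.

How it is judged:
By the outcome, as a careful person would: the job done as asked, in the order asked, and still so for the second after the job is handed in, with the robot touching nothing.
It also fails if it takes over 72 s, if anything falls off the work surface, if the arm or the gripper's body presses on something with over 40 N, if the wrist force passes 120 N, or if a joint passes its speed limit or range.

## Working session

There is one attempt and no reset: what is moved stays moved. The work goes in short steps, Python scripts to look and compute and a tool call to move; the robot and the scene stay as the last step left them, time stands still between calls to the robot, and variables do not carry over. Pictures are saved under pics/ and viewed, at most 10 in all, crops included, and the job is handed in when it is done.

Besides the shell and the picture viewer there is one more tool, called after "Call:" as name([rows], argument=value, ...), one row to a line, values as JSON. carry_out: Moves the arm, as the interface text tells. Its arguments: {"type":"object","properties":{"moves":{"type":"array"},"grip":{"type":"number"},"newtons":{"type":"number"}},"required":["moves"]}

```bash
mkdir -p pics; cat > h.py <<'E'
import numpy as np, cv2
from station import ctrl
from scipy.spatial.transform import Rotation as Ro
def cam(n,obs=None):
    c=ctrl.calibration(n)
    K=np.array([[c['fx'],0,c['cx']],[0,c['fy'],c['cy']],[0,0,1.]])
    if 'R' in c: R,t=np.array(c['R']),np.array(c['t'])
    else:
        o=obs; T=np.eye(4);T[:3,:3]=Ro.from_rotvec(o['tool_rot']).as_matrix();T[:3,3]=o['tool_pos']
        M=np.linalg.inv(T@np.array(c['T_tool_cam'])); R,t=M[:3,:3],M[:3,3]
    return K,c['k1'],R,t
def ray(C,p):
    K,k,R,t=C
    u=cv2.undistortPoints(np.array([[p]],float),K,np.array([k,0,0,0.]))[0,0]
    # OpenCV model: x*(1+k1 r^2), same
    d=R.T@np.array([u[0],u[1],1]); return -R.T@t,d/np.linalg.norm(d)
def at_z(C,p,z):
    o,d=ray(C,p); return o+d*(z-o[2])/d[2]
def tri(rs):
    A=sum(np.eye(3)-np.outer(d,d) for o,d in rs); b=sum((np.eye(3)-np.outer(d,d))@o for o,d in rs)
    X=np.linalg.solve(A,b); return X,max(np.linalg.norm((np.eye(3)-np.outer(d,d))@(X-o)) for o,d in rs)
def proj(C,X):
    K,k,R,t=C
    return cv2.projectPoints(np.array([X],float),cv2.Rodrigues(R)[0],t,K,np.array([k,0,0,0.]))[0][0,0]
E
python3 - <<'E'
from h import *
for n in('scene','top'):
    im=ctrl.get_image(n); cv2.imwrite(f'pics/{n}0.png',im[:,:,::-1])
    for q in('mag','mag_mouth','mag_tongue','carton1_c','carton5_c','tray','vial_c','vialbox3_c','saline_c','jar_c','tape'):
        C=cam(n)
        print(n,q,[(np.round(r['pixel']),round(r['confidence'],2)) for r in ctrl.mark_of(n,q)[:3]])
print(ctrl.get_obs())
a=cv2.hconcat([cv2.imread('pics/scene0.png')]); 
E
```

```text
scene mag [(array([256., 237.]), 0.82), (array([360., 168.]), 0.68)]
scene mag_mouth [(array([365., 159.]), 0.62)]
scene mag_tongue [(array([260., 220.]), 0.8), (array([360., 155.]), 0.71)]
scene carton1_c [(array([210., 195.]), 0.94), (array([300., 171.]), 0.87), (array([256., 228.]), 0.41)]
scene carton5_c [(array([253., 228.]), 0.64)]
scene tray [(array([365., 236.]), 0.86)]
scene vial_c [(array([405., 253.]), 0.64)]
scene vialbox3_c [(array([134., 218.]), 0.86)]
scene saline_c [(array([317., 271.]), 0.8)]
scene jar_c [(array([305., 245.]), 0.87)]
scene tape [(array([200., 260.]), 0.67)]
top mag [(array([125., 298.]), 0.94), (array([258., 187.]), 0.83), (array([259., 202.]), 0.51)]
top mag_mouth [(array([260., 185.]), 0.8), (array([128., 297.]), 0.62)]
top mag_tongue [(array([258., 199.]), 0.87), (array([122., 315.]), 0.79)]
top carton1_c [(array([208., 278.]), 0.69), (array([309., 238.]), 0.62), (array([258., 171.]), 0.51)]
top carton5_c [(array([263., 153.]), 0.71)]
top tray [(array([152., 180.]), 0.59), (array([264., 155.]), 0.58)]
top vial_c [(array([130., 143.]), 0.42)]
top v
[... 190 characters left out ...]
 (array([336., 118.]), 0.18)]
{'t': 1.2, 'q': array([ 1.01601255e+00,  5.27050023e-02,  1.61289150e+00,  7.04588513e-06,
        1.47598281e+00, -1.19007124e-01]), 'dq': array([ 0.0005944 ,  0.00101643, -0.00149571,  0.00091728, -0.00072267,
        0.0008552 ]), 'effort': array([-5.86220158e-04, -3.93680727e+01, -3.70463097e+01, -1.24352027e-04,
        5.66630679e-04, -9.73410920e-06]), 'tool_pos': array([0.26381812, 0.5665798 , 0.20980555]), 'tool_rot': array([-6.79113476e-01, -3.06731078e+00, -2.34199819e-05]), 'contact_force': array([-0.77570813, -0.05235093, -0.17739958]), 'wrist_torque': array([-0.00589157,  0.03482135, -0.02046304]), 'grip_force': 0.0, 'opening': 0.08563700938087286}
```

View pics/scene0.png

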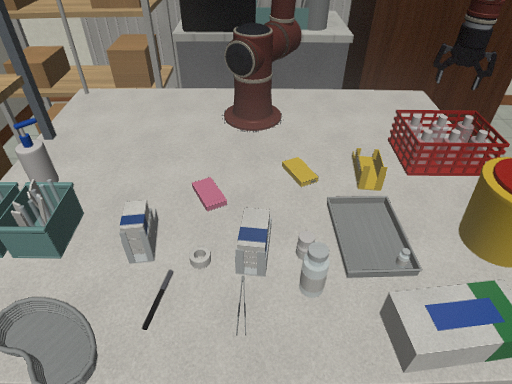

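View pics/top0.png

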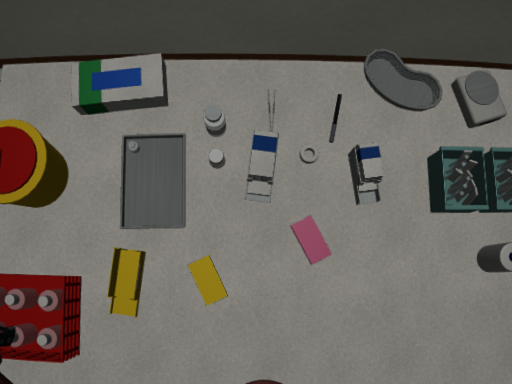

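The scene picture shows the mag with the blue-topped flat stack at (255,240). Its look-alikes are the yellow magazine at (368,170), the pink carton at (210,194) and the yellow carton at (300,171). The neighbouring vial-box stack is at (137,230), the tray at (370,235).
The mag meant is the aluminium one with the white cartons: top (262,165), scene (255,240). I'll confirm that in a crop and measure.

```bash
python3 - <<'E'
from h import *
a=cv2.imread('pics/top0.png')[115:220,110:400]; b=cv2.imread('pics/scene0.png')[190:285,110:400]
cv2.imwrite('pics/crop.png',cv2.resize(cv2.vconcat([a,b]),None,fx=2.75,fy=2.75,interpolation=cv2.INTER_CUBIC))
S,T=cam('scene'),cam('top')
def pr(n,s,t): X,e=tri([ray(S,s),ray(T,t)]); print(n,X.round(4),round(e,4))
pr('mag',(256,237),(258,187)); pr('tongue',(260,220),(258,199)); pr('tray',(365,236),(152,180)); pr('jar',(305,245),(214,154)); pr('saline',(317,271),(214,118));pr('vial',(405,253),(130,143));pr('car5',(253,228),(263,153));pr('vb3',(134,218),(370,159))
for n,p,z in(('tongue',(258,199),.003),('mouth',(260,185),.025),('tray',(152.5,181),.0),('trayTL',(122,134),.022),('trayBR',(186,228),.022),('stackfront',(261,181),.093)): print(n,at_z(T,p,z).round(4))
o=ctrl.get_obs(); print(Ro.from_rotvec(o['tool_rot']).as_matrix().round(3)); print(ctrl.calibration('wrist'))
E
```

```text
mag [ 0.5953  0.0105 -0.0152] 0.0025
tongue [0.5598 0.0158 0.0093] 0.0023
tray [0.6079 0.2819 0.0028] 0.0067
jar [0.6689 0.121  0.0407] 0.0046
saline [0.7572 0.1268 0.0648] 0.0012
vial [0.6959 0.3372 0.0448] 0.0036
car5 [0.6608 0.0016 0.0869] 0.0015
vb3 [ 0.6449 -0.2577  0.1001] 0.0002
tongue [0.5607 0.0134 0.003 ]
mouth [0.5931 0.0088 0.025 ]
tray [0.6074 0.2877 0.    ]
trayTL [0.7281 0.3696 0.022 ]
trayBR [0.4835 0.1942 0.022 ]
stackfront [0.5901 0.0082 0.093 ]
[[-0.907  0.422  0.   ]
 [ 0.422  0.907  0.   ]
 [ 0.     0.    -1.   ]]
{'fx': 301.508009373689, 'fy': 301.508009373689, 'cx': 256.34998386469425, 'cy': 195.0140220845087, 'k1': -0.08187778511004792, 'T_tool_cam': array([[-2.44303647e-04, -9.55985800e-01, -2.93412834e-01,
         7.60950343e-02],
       [ 9.99999739e-01, -3.42072333e-05, -7.21174844e-04,
         8.04589204e-05],
       [ 6.79396068e-04, -2.93412933e-01,  9.55985559e-01,
        -1.64558650e-01],
       [ 0.00000000e+00,  0.00000000e+00,  0.00000000e+00,
         1.00000000e+00]])}
```

View pics/crop.png

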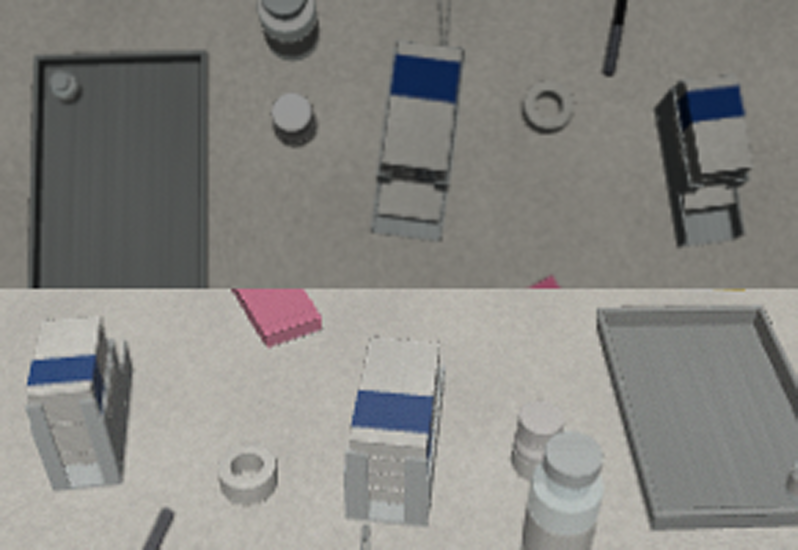

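The crop confirms it: the aluminium mag with the white and blue flat stack, carton 1's bare top in front of it at about top (258,190). It is yawed about -7°. Moving over for a close look.

Call:
carry_out([
  {"turn": -0.104},
  {"turn": -0.104},
  {"turn": -0.104},
  {"x": -0.6, "y": -0.98},
  {"x": -0.6, "y": -0.98},
  {"x": -0.6, "y": -0.98},
  {"x": -0.6, "y": -0.98},
  {"x": -0.6, "y": -0.98},
], grip=0)

```text
validation failed for argument at $.mo...
```

Call:
carry_out([
  {"x": -0.6, "y": -0.98},
  {"x": -0.6, "y": -0.98},
  {"x": -0.6, "y": -0.98},
  {"x": -0.6, "y": -0.98},
  {"x": -0.6, "y": -0.98},
  {"x": -0.6, "y": -0.98},
  {"x": -0.6, "y": -0.98},
  {"x": -0.6, "y": -0.98},
])

```text
validation failed for argument at $.mo...
```

Call:
carry_out([
  {"x": -0.6, "y": -0.98},
  {"x": -0.6, "y": -0.98},
  {"x": -0.6, "y": -0.98},
  {"x": -0.6, "y": -0.98},
  {"x": -0.6, "y": -0.98},
  {"x": -0.6, "y": -0.98},
  {"x": -0.6, "y": -0.98},
  {"x": -0.6, "y": -0.98},
])

```text
validation failed for argument at $.mo...
```

```bash
cat > w.py <<'E'
import sys
from h import *
o=ctrl.get_obs(); C=cam('wrist',o); im=ctrl.get_image('wrist'); cv2.imwrite(f'pics/{sys.argv[1]}.png',cv2.resize(im[:,:,::-1],None,fx=1.5,fy=1.5))
np.save(f'{sys.argv[1]}.npy',np.r_[o['tool_pos'],o['tool_rot']])
print(o['t'],o['tool_pos'].round(4),o['tool_rot'].round(4),o['q'].round(2),o['opening'],o['contact_force'])
for q,z in(('mag',0),('mag_mouth',.025),('mag_tongue',.003),('carton1_c',.012),('carton5_c',.084)):
    for r in ctrl.mark_of('wrist',q)[:2]: print(q,np.round(r['pixel'],1),round(r['confidence'],2),at_z(C,r['pixel'],z).round(4))
E
python3 w.py w1
```

```text
1.2 [0.2638 0.5666 0.2098] [-0.6791 -3.0673 -0.    ] [ 1.02  0.05  1.61  0.    1.48 -0.12] 0.08563700938087286 [-0.77570813 -0.05235093 -0.17739958]
mag [129.8 257.5] 0.69 [0.3072 0.3485 0.    ]
mag_mouth [121.1 264. ] 0.7 [0.3031 0.3489 0.025 ]
mag_tongue [112.9 233.3] 0.94 [0.2648 0.349  0.003 ]
```

View pics/w1.png

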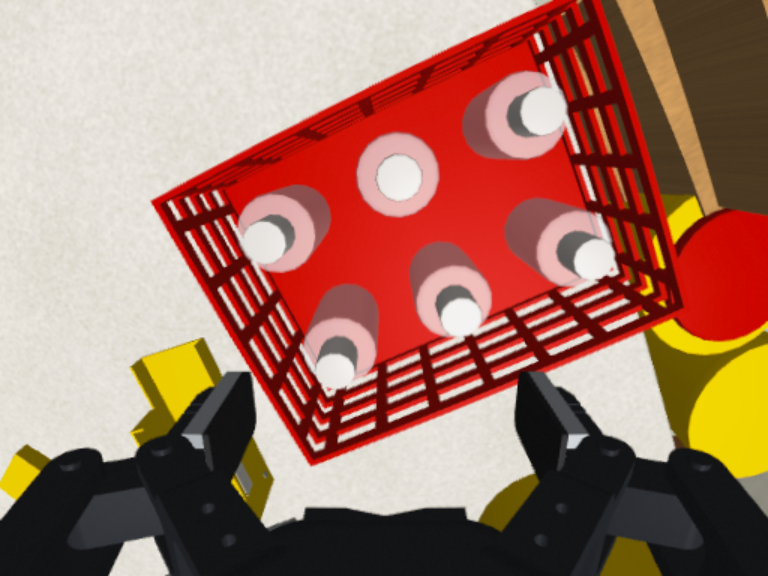

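The picture is the basket from the start pose, since the calls were refused (each row needs all four keys). Resending.

Call:
carry_out([
  {"x": 0, "y": 0, "z": 0, "turn": -0.104},
  {"x": 0, "y": 0, "z": 0, "turn": -0.104},
  {"x": 0, "y": 0, "z": 0, "turn": -0.104},
  {"x": -0.6, "y": -0.98, "z": 0, "turn": 0},
  {"x": -0.6, "y": -0.98, "z": 0, "turn": 0},
  {"x": -0.6, "y": -0.98, "z": 0, "turn": 0},
  {"x": -0.6, "y": -0.98, "z": 0, "turn": 0},
  {"x": -0.6, "y": -0.98, "z": 0, "turn": 0},
], grip=0)

```text
t: 2.3
tool_pos: [0.3235, 0.4347, 0.2099]
tool_rot: [0.194, 3.135, 0.0]
contact_force: [-0.6, 0.3, 0.8]
opening: 0.0001
grip_force: 0.0
```

Call:
carry_out([
  {"x": -0.6, "y": -0.98, "z": 0, "turn": 0},
  {"x": -0.6, "y": -0.98, "z": 0, "turn": 0},
  {"x": -0.6, "y": -0.98, "z": 0, "turn": 0},
  {"x": -0.6, "y": -0.98, "z": 0, "turn": 0},
  {"x": -0.6, "y": -0.98, "z": 0, "turn": 0},
  {"x": -0.6, "y": -0.98, "z": 0, "turn": 0},
  {"x": -0.6, "y": -0.98, "z": 0, "turn": 0},
  {"x": -0.6, "y": -0.98, "z": 0, "turn": 0},
])

```text
t: 3.1
tool_pos: [0.4184, 0.2254, 0.21]
tool_rot: [0.194, 3.135, 0.0]
contact_force: [-0.1, 0.7, 0.6]
opening: -0.0002
grip_force: 0.0
```

Call:
carry_out([
  {"x": -0.6, "y": -0.98, "z": 0, "turn": 0},
  {"x": -0.6, "y": -0.98, "z": 0, "turn": 0},
  {"x": -0.6, "y": -0.98, "z": 0, "turn": 0},
  {"x": -0.6, "y": -0.98, "z": 0, "turn": 0},
  {"x": -0.6, "y": -0.98, "z": 0, "turn": 0},
  {"x": -0.6, "y": -0.98, "z": 0, "turn": 0},
  {"x": -0.6, "y": -0.98, "z": 0, "turn": 0},
  {"x": 0, "y": 0, "z": 0, "turn": 0},
])

```text
t: 3.9
tool_pos: [0.5019, 0.0408, 0.2099]
tool_rot: [0.2, 3.135, -0.001]
contact_force: [-0.1, -0.3, 0.6]
opening: -0.0004
grip_force: 0.0
```

```bash
python3 w.py w2
```

```text
3.9 [0.5019 0.0408 0.2099] [ 2.0010e-01  3.1348e+00 -1.3000e-03] [-0.07 -0.24  1.89 -0.    1.5  -1.51] -0.0003532026111264861 [-0.13139913 -0.32036308  0.58178609]
mag_tongue [240.1 206.5] 0.96 [0.5525 0.013  0.003 ]
carton1_c [327.4  27.2] 0.9 [0.3547 0.1388 0.012 ]
carton1_c [120.9 148.9] 0.66 [ 0.4573 -0.1206  0.012 ]
carton5_c [239.9 315.6] 0.71 [0.6586 0.0015 0.084 ]
```

View pics/w2.png

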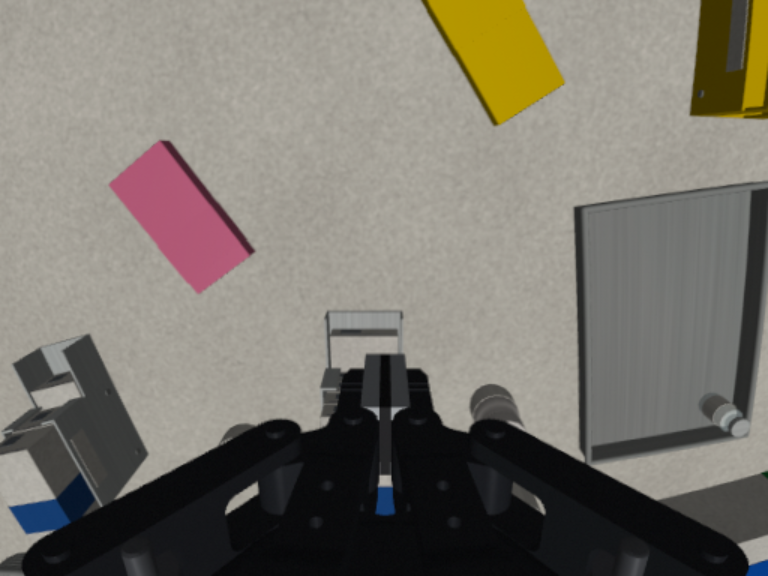

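The picture shows the mag's tongue front edge at row 312, columns 327-403, with carton 1's front edge at row ~335. The shut fingers hide the mouth. The pink and yellow cartons are at (180,215) and (500,60). One step back gives a second, unobstructed view.

Call:
carry_out([
  {"x": 0.9, "y": -0.3, "z": 0, "turn": 0},
  {"x": 0.9, "y": -0.3, "z": 0, "turn": 0},
  {"x": 0.9, "y": -0.3, "z": 0.5, "turn": 0},
  {"x": 0, "y": 0, "z": 0.5, "turn": 0},
  {"x": 0, "y": 0, "z": 0.5, "turn": 0},
  {"x": 0, "y": 0, "z": 0.5, "turn": 0},
  {"x": 0, "y": 0, "z": 0, "turn": 0},
  {"x": 0, "y": 0, "z": 0, "turn": 0},
])

```text
t: 5.0
tool_pos: [0.4314, 0.0295, 0.1593]
tool_rot: [-0.194, -3.134, -0.0]
contact_force: [0.8, -0.2, 0.6]
opening: 0.0004
grip_force: 0.0
```

```bash
python3 w.py w3; python3 - <<'E'
from h import *
v=np.load('w2.npy'); C=cam('wrist',dict(tool_pos=v[:3],tool_rot=v[3:]))
for p,z in(((327,312),.003),((403,312),.003),((331,335),.021),((402,335),.021)): print(at_z(C,np.array(p)/1.5,z).round(4))
im=cv2.imread('pics/w3.png'); cv2.imwrite('pics/w3c.png',cv2.resize(im[250:500,230:530],None,fx=2.4,fy=2.4))
E
```

```text
5.0 [0.4314 0.0295 0.1593] [-1.9380e-01 -3.1343e+00 -2.0000e-04] [-0.1  -0.4   2.1   0.    1.45 -1.55] 0.00044295420376047856 [ 0.78719332 -0.19539828  0.55284493]
carton1_c [355.3  89.4] 0.83 [0.3538 0.1385 0.012 ]
carton1_c [126.  213.1] 0.71 [ 0.4537 -0.1203  0.012 ]
[ 0.5509 -0.016   0.003 ]
[0.5593 0.0497 0.003 ]
[ 0.5656 -0.0128  0.021 ]
[0.5732 0.0466 0.021 ]
```

View pics/w3c.png

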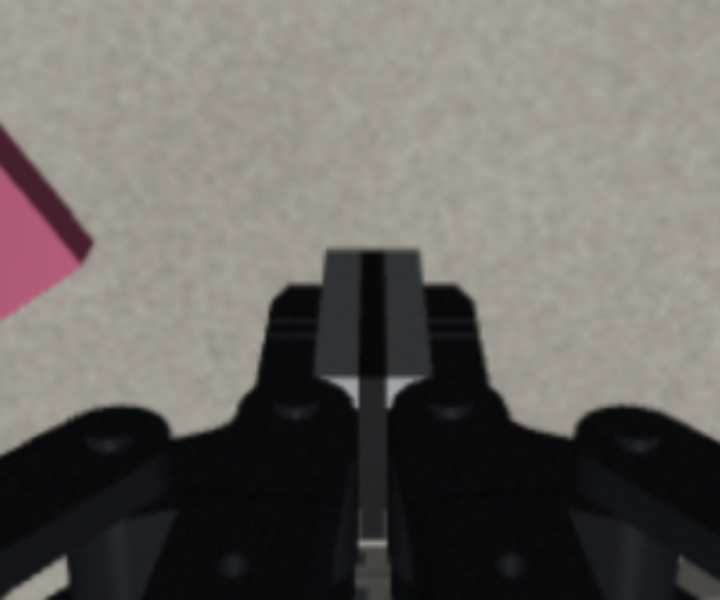

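The step back put the mag behind the fingers. The picture only shows the shut fingertips at (370,310) in the crop. I'll go forward and up for the second view instead.

Call:
carry_out([
  {"x": 0, "y": 0, "z": -1, "turn": 0},
  {"x": -0.2, "y": 0, "z": -1, "turn": 0},
  {"x": -1, "y": 0, "z": -0.4, "turn": 0},
  {"x": -1, "y": 0, "z": 0, "turn": 0},
  {"x": -1, "y": 0, "z": 0, "turn": 0},
  {"x": -1, "y": 0, "z": 0, "turn": 0},
  {"x": -1, "y": 0, "z": 0, "turn": 0},
  {"x": -1, "y": 0, "z": 0, "turn": 0},
])

```text
t: 6.1
tool_pos: [0.5863, 0.01, 0.22]
tool_rot: [0.194, 3.135, -0.0]
contact_force: [-0.7, -1.0, -0.4]
opening: 0.0001
grip_force: 0.0
```

Call:
carry_out([
  {"x": -0.4, "y": 0, "z": 0, "turn": 0},
  {"x": 0, "y": 0, "z": 0, "turn": 0},
  {"x": 0, "y": 0, "z": 0, "turn": 0},
  {"x": 0, "y": 0, "z": 0, "turn": 0},
  {"x": 0, "y": 0, "z": 0, "turn": 0},
  {"x": 0, "y": 0, "z": 0, "turn": 0},
  {"x": 0, "y": 0, "z": 0, "turn": 0},
  {"x": 0, "y": 0, "z": 0, "turn": 0},
])

```text
t: 6.9
tool_pos: [0.5949, 0.0089, 0.2199]
tool_rot: [0.194, 3.135, -0.0]
contact_force: [0.0, -0.0, -0.9]
opening: -0.0001
grip_force: 0.0
```

```bash
python3 w.py w4; python3 - <<'E'
from h import *
im=cv2.imread('pics/w4.png'); cv2.imwrite('pics/w4c.png',cv2.resize(im[150:400,230:530],None,fx=2.4,fy=2.4,interpolation=cv2.INTER_CUBIC))
E
```

```text
6.9 [0.5949 0.0089 0.2199] [ 0.1943  3.1354 -0.    ] [-0.11 -0.02  1.67 -0.    1.49 -1.56] -7.468420102614554e-05 [ 0.02429335 -0.04968379 -0.85096659]
mag_mouth [ 26.2 249.4] 0.28 [ 0.6683 -0.3259  0.025 ]
mag_tongue [258.  128.3] 0.9 [0.5497 0.0168 0.003 ]
carton1_c [134.4  60.9] 0.67 [ 0.4524 -0.1168  0.012 ]
carton5_c [259.4 238.5] 0.73 [0.6607 0.0043 0.084 ]
```

View pics/w4c.png

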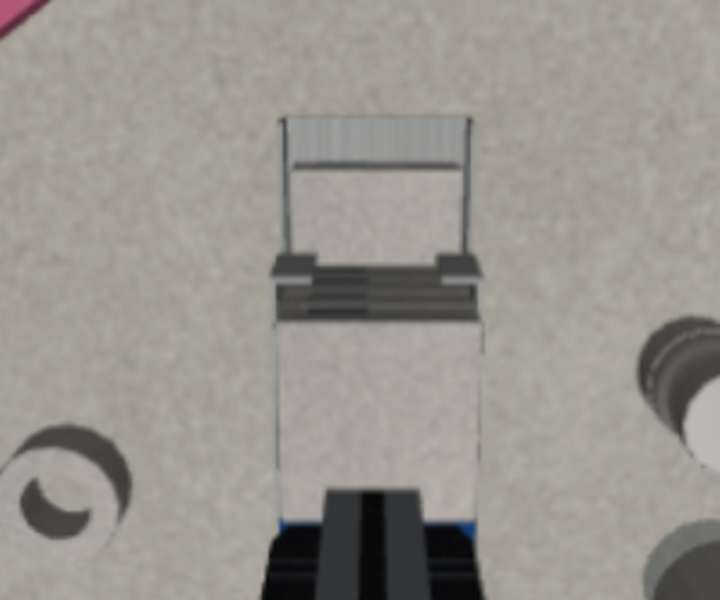

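The picture shows the tongue corners at crop (282,118) and (472,118), carton 1's top front edge at row 168, columns 291-463, the returns at row ~275 and the top carton's front edge at row 321. The tool is aligned with the mag.

```bash
python3 - <<'E'
from h import *
def L(n): v=np.load(n+'.npy'); return cam('wrist',dict(tool_pos=v[:3],tool_rot=v[3:]))
A,B=L('w2'),L('w4'); c=lambda x,y:((x/2.4+230)/1.5,(y/2.4+150)/1.5)
S,T=cam('scene'),cam('top')
P={'tL':((327,312),(282,118),.003),'tR':((403,312),(472,118),.003),'cL':((331,335),(291,168),.021),'cR':((402,335),(463,168),.021)}
for k,(a,b,z) in P.items(): print(k,tri([ray(A,np.array(a)/1.5),ray(B,c(*b))])[0].round(4),at_z(B,c(*b),z).round(4))
for k,p,z in(('retL',(272,275),.06),('retR',(482,275),.06),('sL',(277,321),.093),('sR',(480,321),.093)): print(k,at_z(B,c(*p),z).round(4))
# tray from w2
for p,z in(((577,208),.022),((586,462),.022),((768,183),.022),((748,435),.022)): print('tray',at_z(A,np.array(p)/1.5,z).round(4))
E
```

```text
tL [ 0.5513 -0.0164  0.0018] [ 0.5511 -0.0165  0.003 ]
tR [0.5594 0.0494 0.0023] [0.5592 0.049  0.003 ]
cL [ 0.5671 -0.0141  0.0169] [ 0.5664 -0.0142  0.021 ]
cR [0.5748 0.0449 0.0158] [0.5735 0.0429 0.021 ]
retL [ 0.5931 -0.0212  0.06  ]
retR [0.6011 0.0428 0.06  ]
sL [ 0.5989 -0.0177  0.093 ]
sR [0.6059 0.0386 0.093 ]
tray [0.4843 0.1953 0.022 ]
tray [0.7257 0.2056 0.022 ]
tray [0.481  0.3584 0.022 ]
tray [0.7236 0.3708 0.022 ]
```

Positions fit: tongue z ≈ 2 mm, width 66 mm, carton front 30 mm before the column. Going to the press point, 22 mm before the column plane, with fingers shut.

Call:
carry_out([
  {"x": 0.35, "y": 0.05, "z": 1, "turn": 0},
  {"x": 0.34, "y": 0.05, "z": 1, "turn": 0},
  {"x": 0, "y": 0, "z": 1, "turn": 0},
  {"x": 0, "y": 0, "z": 1, "turn": 0},
  {"x": 0, "y": 0, "z": 1, "turn": 0},
  {"x": 0, "y": 0, "z": 1, "turn": 0},
  {"x": 0, "y": 0, "z": 1, "turn": 0},
  {"x": 0, "y": 0, "z": 0.6, "turn": 0},
], grip=0, newtons=25)

```text
t: 8.0
tool_pos: [0.5769, 0.0137, 0.0275]
tool_rot: [-0.194, -3.133, -0.0]
contact_force: [-0.8, -0.2, -0.6]
opening: 0.0
grip_force: 0.0
```

Call:
carry_out([
  {"x": 0, "y": 0, "z": 0, "turn": 0},
  {"x": 0, "y": 0, "z": 0.04, "turn": 0},
  {"x": 0, "y": 0, "z": 0.04, "turn": 0},
  {"x": 0, "y": 0, "z": 0.04, "turn": 0},
  {"x": 0, "y": 0, "z": 0.04, "turn": 0},
  {"x": 0, "y": 0, "z": 0.04, "turn": 0},
  {"x": 0, "y": 0, "z": 0.04, "turn": 0},
  {"x": 0, "y": 0, "z": 0, "turn": 0},
])

```text
t: 8.8
tool_pos: [0.5781, 0.0135, 0.0237]
tool_rot: [-0.194, -3.135, -0.0]
contact_force: [-0.5, 0.9, -0.6]
opening: -0.0003
grip_force: 0.0
```

Call:
carry_out([
  {"x": 0, "y": 0, "z": 0.02, "turn": 0},
  {"x": 0, "y": 0, "z": 0.02, "turn": 0},
  {"x": 0, "y": 0, "z": 0.02, "turn": 0},
  {"x": 0, "y": 0, "z": 0.02, "turn": 0},
  {"x": 0, "y": 0, "z": 0.02, "turn": 0},
  {"x": 0, "y": 0, "z": 0, "turn": 0},
  {"x": 0, "y": 0, "z": 0, "turn": 0},
  {"x": 0, "y": 0, "z": 0, "turn": 0},
])

```text
t: 9.6
tool_pos: [0.5782, 0.0135, 0.0214]
tool_rot: [0.194, 3.135, 0.0]
contact_force: [-0.0, -0.3, -0.9]
opening: -0.0
grip_force: 0.0
```

Call:
carry_out([
  {"x": 0, "y": 0, "z": 0.01, "turn": 0},
  {"x": 0, "y": 0, "z": 0.01, "turn": 0},
  {"x": 0, "y": 0, "z": 0, "turn": 0},
  {"x": 0, "y": 0, "z": 0, "turn": 0},
  {"x": 0, "y": 0, "z": 0, "turn": 0},
  {"x": 0, "y": 0, "z": 0, "turn": 0},
  {"x": 0, "y": 0, "z": 0, "turn": 0},
  {"x": 0, "y": 0, "z": 0, "turn": 0},
])

```text
t: 10.4
tool_pos: [0.5782, 0.0135, 0.0208]
tool_rot: [0.194, 3.136, 0.0]
contact_force: [-0.2, -0.2, 0.3]
opening: 0.0004
grip_force: 0.0
```

Call:
carry_out([
  {"x": 0, "y": 0, "z": 0.01, "turn": 0},
  {"x": 0, "y": 0, "z": 0.01, "turn": 0},
  {"x": 0, "y": 0, "z": 0, "turn": 0},
  {"x": 0, "y": 0, "z": 0, "turn": 0},
  {"x": 0, "y": 0, "z": 0, "turn": 0},
  {"x": 0, "y": 0, "z": 0, "turn": 0},
  {"x": 0, "y": 0, "z": 0, "turn": 0},
  {"x": 0, "y": 0, "z": 0, "turn": 0},
])

```text
t: 11.2
tool_pos: [0.5782, 0.0135, 0.0203]
tool_rot: [0.194, 3.136, -0.0]
contact_force: [-0.7, -0.2, -0.3]
opening: 0.0001
grip_force: 0.0
```

Call:
carry_out([
  {"x": 0, "y": 0, "z": 0.01, "turn": 0},
  {"x": 0, "y": 0, "z": 0.01, "turn": 0},
  {"x": 0, "y": 0, "z": 0, "turn": 0},
  {"x": 0, "y": 0, "z": 0, "turn": 0},
  {"x": 0, "y": 0, "z": 0, "turn": 0},
  {"x": 0, "y": 0, "z": 0, "turn": 0},
  {"x": 0, "y": 0, "z": 0, "turn": 0},
  {"x": 0, "y": 0, "z": 0, "turn": 0},
])

```text
t: 12.0
tool_pos: [0.5782, 0.0135, 0.0198]
tool_rot: [-0.194, -3.136, 0.0]
contact_force: [-0.3, -0.7, 0.6]
opening: -0.0001
grip_force: 0.0
```

Call:
carry_out([
  {"x": 0, "y": 0, "z": 0.01, "turn": 0},
  {"x": 0, "y": 0, "z": 0.01, "turn": 0},
  {"x": 0, "y": 0, "z": 0, "turn": 0},
  {"x": 0, "y": 0, "z": 0, "turn": 0},
  {"x": 0, "y": 0, "z": 0, "turn": 0},
  {"x": 0, "y": 0, "z": 0, "turn": 0},
  {"x": 0, "y": 0, "z": 0, "turn": 0},
  {"x": 0, "y": 0, "z": 0, "turn": 0},
])

```text
t: 12.8
tool_pos: [0.5781, 0.0135, 0.0193]
tool_rot: [-0.194, -3.135, -0.0]
contact_force: [0.6, 0.0, 0.8]
opening: 0.0
grip_force: 0.0
```

```bash
python3 - <<'E'
from h import *
o=ctrl.get_obs(); print(o['contact_force'],o['wrist_torque'],o['tool_pos'])
im=ctrl.get_image('scene'); o=ctrl.get_obs(); print(o['contact_force'],o['wrist_torque'])
t=ctrl.get_image('top'); a=cv2.resize(im[130:290,190:330,::-1],(525,600)); b=cv2.resize(t[130:220,220:300,::-1],(270,304))
a2=np.zeros((600,270,3),np.uint8); a2[:304]=b; cv2.imwrite('pics/press.png',cv2.hconcat([a,a2]))
E
```

```text
[0.565881   0.02096176 0.84165151] [-0.02240164 -0.0132915   0.02032969] [0.57814946 0.01353233 0.01929233]
[ 0.54823504 -0.34634982 -0.35686492] [ 0.02581858 -0.0018206  -0.00281531]
```

View pics/press.png

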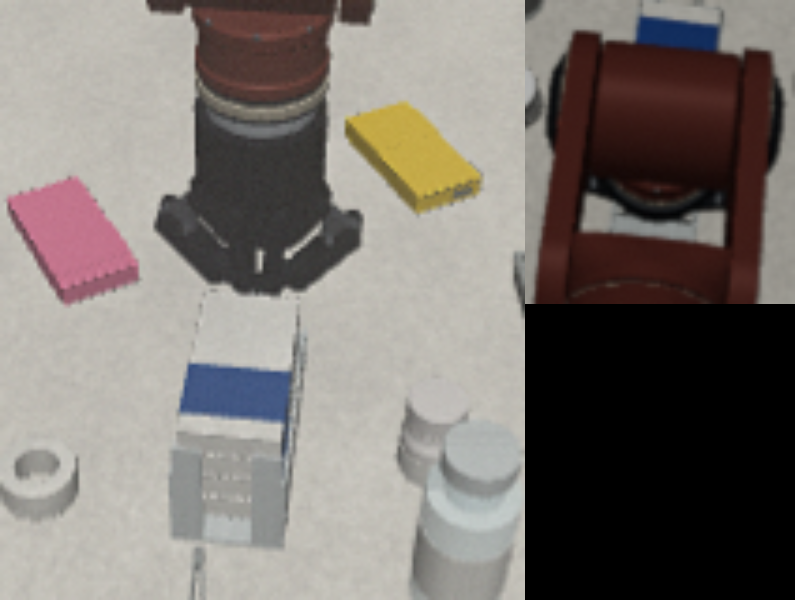

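The picture shows the gripper body clear of the stack, with the shut fingers standing before it at about (260,285). There is no contact yet, so I continue in fine steps.

Call:
carry_out([
  {"x": 0, "y": 0, "z": 0.01, "turn": 0},
  {"x": 0, "y": 0, "z": 0.01, "turn": 0},
  {"x": 0, "y": 0, "z": 0.01, "turn": 0},
  {"x": 0, "y": 0, "z": 0, "turn": 0},
  {"x": 0, "y": 0, "z": 0, "turn": 0},
  {"x": 0, "y": 0, "z": 0, "turn": 0},
  {"x": 0, "y": 0, "z": 0, "turn": 0},
  {"x": 0, "y": 0, "z": 0, "turn": 0},
])

```text
t: 13.7
tool_pos: [0.5782, 0.0135, 0.0186]
tool_rot: [-0.194, -3.136, 0.0]
contact_force: [0.0, -0.1, 0.5]
opening: 0.0002
grip_force: 0.0
```

Call:
carry_out([
  {"x": 0, "y": 0, "z": 0.01, "turn": 0},
  {"x": 0, "y": 0, "z": 0.01, "turn": 0},
  {"x": 0, "y": 0, "z": 0.01, "turn": 0},
  {"x": 0, "y": 0, "z": 0, "turn": 0},
  {"x": 0, "y": 0, "z": 0, "turn": 0},
  {"x": 0, "y": 0, "z": 0, "turn": 0},
  {"x": 0, "y": 0, "z": 0, "turn": 0},
  {"x": 0, "y": 0, "z": 0, "turn": 0},
])

```text
t: 14.5
tool_pos: [0.5782, 0.0135, 0.0178]
tool_rot: [0.194, 3.136, -0.0]
contact_force: [0.7, 0.5, 0.6]
opening: -0.0002
grip_force: 0.0
```

Call:
carry_out([
  {"x": 0, "y": 0, "z": 0.01, "turn": 0},
  {"x": 0, "y": 0, "z": 0.01, "turn": 0},
  {"x": 0, "y": 0, "z": 0.01, "turn": 0},
  {"x": 0, "y": 0, "z": 0, "turn": 0},
  {"x": 0, "y": 0, "z": 0, "turn": 0},
  {"x": 0, "y": 0, "z": 0, "turn": 0},
  {"x": 0, "y": 0, "z": 0, "turn": 0},
  {"x": 0, "y": 0, "z": 0, "turn": 0},
])

```text
t: 15.3
tool_pos: [0.5782, 0.0135, 0.0171]
tool_rot: [0.194, 3.136, -0.0]
contact_force: [-0.1, -1.2, -0.3]
opening: -0.0001
grip_force: 0.0
```

```bash
python3 - <<'E'
from h import *
im=ctrl.get_image('wrist'); o=ctrl.get_obs(); print(o['contact_force'],o['tool_pos'])
cv2.imwrite('pics/wp.png',cv2.resize(im[150:384,120:400,::-1],(700,585)))
E
```

```text
[ 0.05519819 -0.17539674 -1.40192876] [0.57819202 0.01352145 0.01705907]
```

View pics/wp.png

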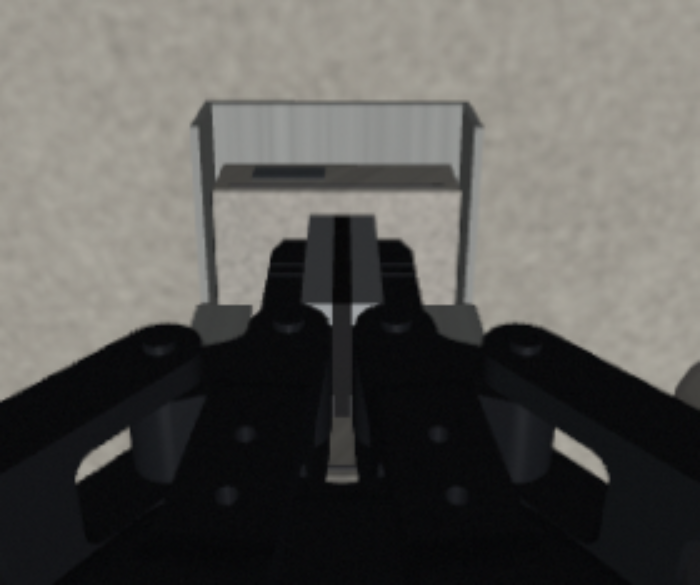

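The wrist picture shows the shut tips at (342,215-300), over carton 1's bare top whose front edge is at row 190, between the cheeks. They are still just above it. Continuing.

Call:
carry_out([
  {"x": 0, "y": 0, "z": 0.01, "turn": 0},
  {"x": 0, "y": 0, "z": 0.01, "turn": 0},
  {"x": 0, "y": 0, "z": 0.01, "turn": 0},
  {"x": 0, "y": 0, "z": 0, "turn": 0},
  {"x": 0, "y": 0, "z": 0, "turn": 0},
  {"x": 0, "y": 0, "z": 0, "turn": 0},
  {"x": 0, "y": 0, "z": 0, "turn": 0},
  {"x": 0, "y": 0, "z": 0, "turn": 0},
])

```text
t: 16.15
tool_pos: [0.5782, 0.0135, 0.0163]
tool_rot: [0.194, 3.135, -0.0]
contact_force: [0.1, 0.0, -0.3]
opening: -0.0003
grip_force: 0.0
```

Call:
carry_out([
  {"x": 0, "y": 0, "z": 0.01, "turn": 0},
  {"x": 0, "y": 0, "z": 0.01, "turn": 0},
  {"x": 0, "y": 0, "z": 0.01, "turn": 0},
  {"x": 0, "y": 0, "z": 0, "turn": 0},
  {"x": 0, "y": 0, "z": 0, "turn": 0},
  {"x": 0, "y": 0, "z": 0, "turn": 0},
  {"x": 0, "y": 0, "z": 0, "turn": 0},
  {"x": 0, "y": 0, "z": 0, "turn": 0},
])

```text
t: 16.95
tool_pos: [0.5782, 0.0135, 0.0156]
tool_rot: [0.194, 3.136, 0.0]
contact_force: [-0.3, -0.4, -0.3]
opening: -0.0001
grip_force: 0.0
```

Call:
carry_out([
  {"x": 0, "y": 0, "z": 0.01, "turn": 0},
  {"x": 0, "y": 0, "z": 0.01, "turn": 0},
  {"x": 0, "y": 0, "z": 0.01, "turn": 0},
  {"x": 0, "y": 0, "z": 0, "turn": 0},
  {"x": 0, "y": 0, "z": 0, "turn": 0},
  {"x": 0, "y": 0, "z": 0, "turn": 0},
  {"x": 0, "y": 0, "z": 0, "turn": 0},
  {"x": 0, "y": 0, "z": 0, "turn": 0},
])

```text
t: 17.75
tool_pos: [0.5782, 0.0135, 0.0148]
tool_rot: [-0.194, -3.136, -0.0]
contact_force: [-0.1, -0.1, 1.3]
opening: -0.0003
grip_force: 0.0
```

```bash
python3 - <<'E'
from h import *
o=ctrl.get_obs(); C=cam('wrist',o); im=ctrl.get_image('wrist'); g=cv2.cvtColor(im,6).astype(int)
print(o['contact_force'],o['wrist_torque'],o['tool_pos'])
print('proj tip',proj(C,o['tool_pos']), 'carton front top pred z21/z16', [proj(C,[.5700,.0144,z]) for z in(.021,.016)])
print('cols210',[(y,g[y,205:250].mean().round()) for y in range(180,250,2)])
np.save('wq.npy',im)
E
```

```text
[-0.12162298 -0.06416934  1.2817912 ] [ 0.02875082 -0.03386878  0.00972439] [0.5781609  0.01352039 0.01478055]
proj tip [255.82006273 235.94517873] carton front top pred z21/z16 [array([255.54796502, 227.37240821]), array([255.57383456, 223.99090865])]
cols210 [(180, np.float64(151.0)), (182, np.float64(150.0)), (184, np.float64(150.0)), (186, np.float64(149.0)), (188, np.float64(149.0)), (190, np.float64(145.0)), (192, np.float64(100.0)), (194, np.float64(147.0)), (196, np.float64(147.0)), (198, np.float64(147.0)), (200, np.float64(147.0)), (202, np.float64(148.0)), (204, np.float64(147.0)), (206, np.float64(148.0)), (208, np.float64(148.0)), (210, np.float64(148.0)), (212, np.float64(148.0)), (214, np.float64(147.0)), (216, np.float64(125.0)), (218, np.float64(60.0)), (220, np.float64(51.0)), (222, np.float64(61.0)), (224, np.float64(63.0)), (226, np.float64(68.0)), (228, np.float64(134.0)), (230, np.float64(156.0)), (232, np.float64(154.0)), (234, np.float64(154.0)), (236, np.float64(144.0)), (238, np.float64(140.0)), (240, np.float64(140.0)), (242, np.float64(139.0)), (244, np.float64(138.0)), (246, np.float64(109.0)), (248, np.float64(98.0))]
```

Call:
carry_out([
  {"x": 0, "y": 0, "z": 0.01, "turn": 0},
  {"x": 0, "y": 0, "z": 0.01, "turn": 0},
  {"x": 0, "y": 0, "z": 0, "turn": 0},
  {"x": 0, "y": 0, "z": 0, "turn": 0},
  {"x": 0, "y": 0, "z": 0, "turn": 0},
  {"x": 0, "y": 0, "z": 0, "turn": 0},
  {"x": 0, "y": 0, "z": 0, "turn": 0},
  {"x": 0, "y": 0, "z": 0, "turn": 0},
])

```text
t: 18.6
tool_pos: [0.5782, 0.0135, 0.0143]
tool_rot: [0.194, 3.136, -0.0]
contact_force: [-0.7, 0.4, 0.0]
opening: -0.0001
grip_force: 0.0
```

Call:
carry_out([
  {"x": 0, "y": 0, "z": 0.01, "turn": 0},
  {"x": 0, "y": 0, "z": 0.01, "turn": 0},
  {"x": 0, "y": 0, "z": 0.01, "turn": 0},
  {"x": 0, "y": 0, "z": 0.01, "turn": 0},
  {"x": 0, "y": 0, "z": 0, "turn": 0},
  {"x": 0, "y": 0, "z": 0, "turn": 0},
  {"x": 0, "y": 0, "z": 0, "turn": 0},
  {"x": 0, "y": 0, "z": 0, "turn": 0},
])

```text
t: 19.4
tool_pos: [0.5782, 0.0135, 0.0133]
tool_rot: [0.194, 3.136, -0.0]
contact_force: [-0.3, 1.4, -0.2]
opening: 0.0003
grip_force: 0.0
```

```bash
python3 - <<'E'
from h import *
S=cam('scene'); o=ctrl.get_obs(); print(o['tool_pos'],o['contact_force'],o['wrist_torque'])
im=ctrl.get_image('scene'); b=cv2.imread('pics/scene0.png')[:,:,::-1]
for z in(0,.02,.04,.073,.093): print(z,proj(S,[o['tool_pos'][0],o['tool_pos'][1],o['tool_pos'][2]+z]).round(1))
print('stack front top',proj(S,[.6024,.0105,.093]))
d=np.abs(im.astype(int)-b).sum(2)
for y in range(180,222,2): 
    c=np.where(d[y,225:300]>60)[0]+225; print(y,c.min() if len(c) else None,c.max() if len(c) else None,end='; ')
E
```

```text
[0.57820725 0.01351867 0.01332349] [-0.31590037  1.39858403 -0.23537594] [0.01936498 0.0072473  0.06329614]
0 [258.3 224.1]
0.02 [258.4 218.4]
0.04 [258.5 212.5]
0.073 [258.8 202.4]
0.093 [258.9 195.9]
stack front top [257.61183401 207.3885802 ]
180 241 276; 182 240 277; 184 233 278; 186 233 278; 188 232 285; 190 231 286; 192 231 285; 194 232 285; 196 234 285; 198 236 284; 200 238 282; 202 240 279; 204 242 277; 206 244 274; 208 246 272; 210 None None; 212 None None; 214 None None; 216 None None; 218 None None; 220 None None;
```

Measured from the wrist pictures, open and shut, the real pad tips stand about 21-24 mm behind the reported TCP. The gap to the carton should therefore still be about 13 mm, so I descend 8 mm and then go fine.

Call:
carry_out([
  {"x": 0, "y": 0, "z": 0.04, "turn": 0},
  {"x": 0, "y": 0, "z": 0.04, "turn": 0},
  {"x": 0, "y": 0, "z": 0.04, "turn": 0},
  {"x": 0, "y": 0, "z": 0.04, "turn": 0},
  {"x": 0, "y": 0, "z": 0.02, "turn": 0},
  {"x": 0, "y": 0, "z": 0.02, "turn": 0},
  {"x": 0, "y": 0, "z": 0, "turn": 0},
  {"x": 0, "y": 0, "z": 0, "turn": 0},
])

```text
t: 20.25
tool_pos: [0.5782, 0.0135, 0.0083]
tool_rot: [-0.194, -3.136, -0.0]
contact_force: [0.3, 0.3, -0.3]
opening: 0.0
grip_force: 0.0
```

```bash
python3 - <<'E'
from h import *
o=ctrl.get_obs(); im=ctrl.get_image('wrist'); g=cv2.cvtColor(im,6).astype(int); p=cv2.cvtColor(np.load('wq.npy'),6).astype(int)
print(o['tool_pos'],o['contact_force'])
for n,a in(('before',p),('now',g)): print(n,[(y,int(a[y,262:270].mean())) for y in range(214,250,2)],'front edge',[(y,int(a[y,215:240].mean())) for y in range(214,236,2)])
E
```

```text
[0.57819232 0.0135299  0.00829658] [ 0.29091686  0.27594094 -0.33271279]
before [(214, 144), (216, 127), (218, 64), (220, 64), (222, 65), (224, 63), (226, 70), (228, 133), (230, 156), (232, 156), (234, 157), (236, 79), (238, 52), (240, 51), (242, 50), (244, 50), (246, 50), (248, 50)] front edge [(214, 147), (216, 121), (218, 53), (220, 44), (222, 57), (224, 62), (226, 68), (228, 134), (230, 156), (232, 155), (234, 154)]
now [(214, 144), (216, 144), (218, 143), (220, 118), (222, 64), (224, 64), (226, 64), (228, 66), (230, 66), (232, 107), (234, 156), (236, 78), (238, 52), (240, 51), (242, 50), (244, 50), (246, 50), (248, 50)] front edge [(214, 146), (216, 146), (218, 146), (220, 119), (222, 52), (224, 42), (226, 55), (228, 66), (230, 65), (232, 107), (234, 155)]
```

Call:
carry_out([
  {"x": 0, "y": 0, "z": 0.04, "turn": 0},
  {"x": 0, "y": 0, "z": 0.04, "turn": 0},
  {"x": 0, "y": 0, "z": 0.02, "turn": 0},
  {"x": 0, "y": 0, "z": 0.02, "turn": 0},
  {"x": 0, "y": 0, "z": 0.02, "turn": 0},
  {"x": 0, "y": 0, "z": 0, "turn": 0},
  {"x": 0, "y": 0, "z": 0, "turn": 0},
  {"x": 0, "y": 0, "z": 0, "turn": 0},
])

```text
t: 21.1
tool_pos: [0.5782, 0.0135, 0.0049]
tool_rot: [0.194, 3.135, -0.0]
contact_force: [0.3, 0.6, 0.1]
opening: 0.0002
grip_force: 0.0
```

Call:
carry_out([
  {"x": 0, "y": 0, "z": 0.02, "turn": 0},
  {"x": 0, "y": 0, "z": 0.02, "turn": 0},
  {"x": 0, "y": 0, "z": 0.02, "turn": 0},
  {"x": 0, "y": 0, "z": 0, "turn": 0},
  {"x": 0, "y": 0, "z": 0, "turn": 0},
  {"x": 0, "y": 0, "z": 0, "turn": 0},
  {"x": 0, "y": 0, "z": 0, "turn": 0},
  {"x": 0, "y": 0, "z": 0, "turn": 0},
])

```text
t: 21.9
tool_pos: [0.5782, 0.0135, 0.0033]
tool_rot: [0.194, 3.136, 0.0]
contact_force: [-0.3, 0.3, 0.0]
opening: -0.0003
grip_force: 0.0
```

Call:
carry_out([
  {"x": 0, "y": 0, "z": 0.02, "turn": 0},
  {"x": 0, "y": 0, "z": 0.02, "turn": 0},
  {"x": 0, "y": 0, "z": 0, "turn": 0},
  {"x": 0, "y": 0, "z": 0, "turn": 0},
  {"x": 0, "y": 0, "z": 0, "turn": 0},
  {"x": 0, "y": 0, "z": 0, "turn": 0},
  {"x": 0, "y": 0, "z": 0, "turn": 0},
  {"x": 0, "y": 0, "z": 0, "turn": 0},
])

```text
t: 22.7
tool_pos: [0.5782, 0.0135, 0.0023]
tool_rot: [-0.194, -3.136, 0.0]
contact_force: [0.0, 0.0, 0.7]
opening: 0.0002
grip_force: 0.0
```

Call:
carry_out([
  {"x": 0, "y": 0, "z": 0.02, "turn": 0},
  {"x": 0, "y": 0, "z": 0.02, "turn": 0},
  {"x": 0, "y": 0, "z": 0, "turn": 0},
  {"x": 0, "y": 0, "z": 0, "turn": 0},
  {"x": 0, "y": 0, "z": 0, "turn": 0},
  {"x": 0, "y": 0, "z": 0, "turn": 0},
  {"x": 0, "y": 0, "z": 0, "turn": 0},
  {"x": 0, "y": 0, "z": 0, "turn": 0},
])

```text
t: 23.5
tool_pos: [0.5782, 0.0135, 0.0013]
tool_rot: [0.194, 3.136, 0.0]
contact_force: [0.2, 0.4, -0.3]
opening: 0.0001
grip_force: 0.0
```

```bash
python3 - <<'E'
from h import *
o=ctrl.get_obs(); im=ctrl.get_image('wrist'); g=cv2.cvtColor(im,6).astype(int)
print(o['tool_pos'],o['contact_force'],[(y,int(g[y,262:270].mean())) for y in range(220,246,2)],[(y,int(g[y,215:240].mean())) for y in range(220,246,2)])
E
```

```text
[0.5782148  0.01349891 0.00133839] [ 0.20048744  0.39519449 -0.31106558] [(220, 143), (222, 143), (224, 141), (226, 64), (228, 63), (230, 64), (232, 65), (234, 62), (236, 51), (238, 51), (240, 51), (242, 50), (244, 49)] [(220, 146), (222, 146), (224, 135), (226, 56), (228, 41), (230, 40), (232, 65), (234, 57), (236, 66), (238, 125), (240, 157), (242, 155), (244, 154)]
```

Call:
carry_out([
  {"x": 0, "y": 0, "z": 0.02, "turn": 0},
  {"x": 0, "y": 0, "z": 0.02, "turn": 0},
  {"x": 0, "y": 0, "z": 0, "turn": 0},
  {"x": 0, "y": 0, "z": 0, "turn": 0},
  {"x": 0, "y": 0, "z": 0, "turn": 0},
  {"x": 0, "y": 0, "z": 0, "turn": 0},
  {"x": 0, "y": 0, "z": 0, "turn": 0},
  {"x": 0, "y": 0, "z": 0, "turn": 0},
])

```text
t: 24.35
tool_pos: [0.5782, 0.0135, 0.0003]
tool_rot: [0.194, 3.136, -0.0]
contact_force: [0.7, 0.2, -0.2]
opening: 0.0002
grip_force: 0.0
```

Call:
carry_out([
  {"x": 0, "y": 0, "z": 0.02, "turn": 0},
  {"x": 0, "y": 0, "z": 0.02, "turn": 0},
  {"x": 0, "y": 0, "z": 0, "turn": 0},
  {"x": 0, "y": 0, "z": 0, "turn": 0},
  {"x": 0, "y": 0, "z": 0, "turn": 0},
  {"x": 0, "y": 0, "z": 0, "turn": 0},
  {"x": 0, "y": 0, "z": 0, "turn": 0},
  {"x": 0, "y": 0, "z": 0, "turn": 0},
])

```text
t: 25.15
tool_pos: [0.5783, 0.0135, -0.0004]
tool_rot: [0.194, 3.135, -0.0]
contact_force: [-1.9, 0.9, 3.8]
opening: -0.0
grip_force: 2.1
```

Contact at TCP z ≈ 0, with force on the finger pad. Adding a little press.

Call:
carry_out([
  {"x": 0, "y": 0, "z": 0.01, "turn": 0},
  {"x": 0, "y": 0, "z": 0.01, "turn": 0},
  {"x": 0, "y": 0, "z": 0, "turn": 0},
  {"x": 0, "y": 0, "z": 0, "turn": 0},
  {"x": 0, "y": 0, "z": 0, "turn": 0},
  {"x": 0, "y": 0, "z": 0, "turn": 0},
  {"x": 0, "y": 0, "z": 0, "turn": 0},
  {"x": 0, "y": 0, "z": 0, "turn": 0},
])

```text
t: 25.95
tool_pos: [0.5787, 0.0135, -0.0005]
tool_rot: [0.194, 3.135, -0.0]
contact_force: [-2.2, -0.1, 6.5]
opening: -0.0
grip_force: 3.1
```

```bash
python3 - <<'E'
from h import *
o=ctrl.get_obs(); print(o['tool_pos'],o['contact_force'],o['wrist_torque'])
E
```

```text
[ 5.78719775e-01  1.34764830e-02 -4.50013976e-04] [-2.22670838 -0.05812851  6.45337889] [ 0.07279884  0.32270637 -0.03132022]
```

Call:
carry_out([
  {"x": 0, "y": 0, "z": 0.02, "turn": 0},
  {"x": 0, "y": 0, "z": 0.02, "turn": 0},
  {"x": 0.02, "y": 0, "z": 0, "turn": 0},
  {"x": 0.04, "y": 0, "z": 0, "turn": 0},
  {"x": 0.04, "y": 0, "z": 0, "turn": 0},
  {"x": 0.05, "y": 0, "z": 0, "turn": 0},
  {"x": 0.05, "y": 0, "z": 0, "turn": 0},
  {"x": 0, "y": 0, "z": 0, "turn": 0},
])

```text
t: 26.75
tool_pos: [0.5755, 0.0138, -0.0005]
tool_rot: [0.194, 3.13, -0.0]
contact_force: [0.8, -0.3, 5.3]
opening: -0.0001
grip_force: 3.0
```

```bash
cat > e.py <<'E'
from h import *
o=ctrl.get_obs(); im=ctrl.get_image('wrist'); g=cv2.cvtColor(im,6).astype(int)
print(o['tool_pos'].round(4),o['contact_force'].round(1),'tip',[(y,int(g[y,262:270].mean())) for y in range(216,250,2)],'edge',[(y,int(g[y,215:240].mean())) for y in range(190,250,2)])
E
python3 e.py
```

```text
[ 5.755e-01  1.380e-02 -5.000e-04] [ 0.8 -0.3  5.3] tip [(216, 143), (218, 143), (220, 143), (222, 143), (224, 143), (226, 111), (228, 64), (230, 64), (232, 64), (234, 66), (236, 52), (238, 50), (240, 51), (242, 50), (244, 50), (246, 50), (248, 49)] edge [(190, 149), (192, 148), (194, 148), (196, 148), (198, 148), (200, 148), (202, 150), (204, 77), (206, 146), (208, 146), (210, 146), (212, 146), (214, 146), (216, 146), (218, 146), (220, 146), (222, 146), (224, 146), (226, 98), (228, 46), (230, 40), (232, 46), (234, 69), (236, 62), (238, 79), (240, 143), (242, 156), (244, 155), (246, 118), (248, 101)]
```

The carton moves with the finger at about 5 N. Continuing the drag.

Call:
carry_out([
  {"x": 0.07, "y": 0, "z": 0.01, "turn": 0},
  {"x": 0.07, "y": 0, "z": 0, "turn": 0},
  {"x": 0.07, "y": 0, "z": 0, "turn": 0},
  {"x": 0.07, "y": 0, "z": 0, "turn": 0},
  {"x": 0.07, "y": 0, "z": 0, "turn": 0},
  {"x": 0.07, "y": 0, "z": 0, "turn": 0},
  {"x": 0.07, "y": 0, "z": 0, "turn": 0},
  {"x": 0, "y": 0, "z": 0, "turn": 0},
])

```text
t: 27.6
tool_pos: [0.5637, 0.0153, -0.0005]
tool_rot: [0.194, 3.13, -0.0]
contact_force: [1.2, -0.0, 5.6]
opening: 0.0002
grip_force: 3.3
```

```bash
python3 e.py
```

```text
[ 5.637e-01  1.530e-02 -5.000e-04] [ 1.2 -0.   5.6] tip [(216, 150), (218, 148), (220, 147), (222, 118), (224, 99), (226, 111), (228, 64), (230, 63), (232, 64), (234, 65), (236, 52), (238, 49), (240, 51), (242, 50), (244, 49), (246, 49), (248, 49)] edge [(190, 150), (192, 151), (194, 150), (196, 149), (198, 148), (200, 147), (202, 147), (204, 147), (206, 148), (208, 149), (210, 148), (212, 147), (214, 148), (216, 148), (218, 147), (220, 147), (222, 120), (224, 101), (226, 111), (228, 46), (230, 40), (232, 39), (234, 71), (236, 54), (238, 76), (240, 140), (242, 155), (244, 154), (246, 117), (248, 100)]
```

Call:
carry_out([
  {"x": 0.08, "y": 0, "z": 0, "turn": 0},
  {"x": 0.08, "y": 0, "z": 0, "turn": 0},
  {"x": 0.08, "y": 0, "z": 0, "turn": 0},
  {"x": 0.08, "y": 0, "z": 0, "turn": 0},
  {"x": 0.08, "y": 0, "z": 0, "turn": 0},
  {"x": 0.08, "y": 0, "z": 0, "turn": 0},
  {"x": 0.08, "y": 0, "z": 0, "turn": 0},
  {"x": 0, "y": 0, "z": 0, "turn": 0},
])

```text
t: 28.45
tool_pos: [0.5498, 0.0171, -0.0005]
tool_rot: [0.194, 3.13, -0.0]
contact_force: [1.1, -0.5, 6.5]
opening: -0.0002
grip_force: 3.4
```

```bash
python3 e.py
```

```text
[ 5.498e-01  1.710e-02 -5.000e-04] [ 1.1 -0.5  6.5] tip [(216, 152), (218, 149), (220, 147), (222, 148), (224, 150), (226, 129), (228, 64), (230, 63), (232, 63), (234, 65), (236, 51), (238, 49), (240, 50), (242, 50), (244, 49), (246, 49), (248, 49)] edge [(190, 147), (192, 147), (194, 148), (196, 150), (198, 150), (200, 148), (202, 147), (204, 148), (206, 149), (208, 147), (210, 146), (212, 148), (214, 149), (216, 150), (218, 149), (220, 148), (222, 147), (224, 147), (226, 126), (228, 53), (230, 40), (232, 39), (234, 64), (236, 56), (238, 66), (240, 121), (242, 155), (244, 154), (246, 117), (248, 100)]
```

Call:
carry_out([
  {"x": 0.08, "y": 0, "z": 0, "turn": 0},
  {"x": 0.08, "y": 0, "z": 0, "turn": 0},
  {"x": 0.08, "y": 0, "z": 0, "turn": 0},
  {"x": 0.08, "y": 0, "z": 0, "turn": 0},
  {"x": 0.08, "y": 0, "z": 0, "turn": 0},
  {"x": 0.04, "y": 0, "z": 0, "turn": 0},
  {"x": 0, "y": 0, "z": 0, "turn": 0},
  {"x": 0, "y": 0, "z": 0, "turn": 0},
])

```text
t: 29.3
tool_pos: [0.5387, 0.0185, -0.0006]
tool_rot: [0.194, 3.13, -0.0]
contact_force: [1.6, -0.7, 7.5]
opening: -0.0001
grip_force: 3.6
```

```bash
python3 e.py
```

```text
[ 0.5387  0.0185 -0.0006] [ 1.6 -0.7  7.5] tip [(216, 148), (218, 145), (220, 146), (222, 149), (224, 150), (226, 130), (228, 63), (230, 63), (232, 63), (234, 64), (236, 51), (238, 49), (240, 50), (242, 50), (244, 49), (246, 49), (248, 49)] edge [(190, 151), (192, 149), (194, 146), (196, 144), (198, 145), (200, 146), (202, 147), (204, 148), (206, 147), (208, 147), (210, 147), (212, 148), (214, 150), (216, 150), (218, 149), (220, 147), (222, 148), (224, 148), (226, 127), (228, 55), (230, 40), (232, 39), (234, 64), (236, 56), (238, 66), (240, 122), (242, 155), (244, 154), (246, 117), (248, 100)]
```

Carton 1's front is now about 25 mm beyond the tongue. Lifting off, then opening to take it by the sides there.

Call:
carry_out([
  {"x": 0, "y": 0, "z": -0.2, "turn": 0},
  {"x": 0, "y": 0, "z": -0.5, "turn": 0},
  {"x": 0, "y": 0, "z": -0.5, "turn": 0},
  {"x": -0.06, "y": 0, "z": 0, "turn": 0},
  {"x": 0, "y": 0, "z": 0, "turn": 0},
  {"x": 0, "y": 0, "z": 0, "turn": 0},
  {"x": 0, "y": 0, "z": 0, "turn": 0},
  {"x": 0, "y": 0, "z": 0, "turn": 0},
])

```text
t: 30.15
tool_pos: [0.5373, 0.0186, 0.027]
tool_rot: [-0.194, -3.135, -0.0]
contact_force: [1.0, 0.6, -0.0]
opening: -0.0003
grip_force: 0.0
```

Call:
carry_out([
  {"x": 0, "y": 0, "z": 0, "turn": 0},
  {"x": 0, "y": 0, "z": 0, "turn": 0},
  {"x": 0, "y": 0, "z": 0, "turn": 0},
  {"x": 0, "y": 0, "z": 0, "turn": 0},
  {"x": 0, "y": 0, "z": 0, "turn": 0},
  {"x": 0, "y": 0, "z": 0, "turn": 0},
  {"x": 0, "y": 0, "z": 0, "turn": 0},
  {"x": 0, "y": 0, "z": 0, "turn": 0},
], grip=85, newtons=25)

```text
t: 30.95
tool_pos: [0.5378, 0.0185, 0.0276]
tool_rot: [0.194, 3.136, 0.0]
contact_force: [-0.7, -0.4, -0.4]
opening: 0.085
grip_force: 0.0
```

```bash
python3 - <<'E'
from h import *
o=ctrl.get_obs(); im=ctrl.get_image('wrist'); print(o['tool_pos'],o['tool_rot'],o['opening'])
cv2.imwrite('pics/og.png',cv2.resize(im[100:384,60:460,::-1],(800,568)))
E
```

```text
[0.53776714 0.01854904 0.02757994] [1.94408986e-01 3.13550222e+00 3.68583066e-05] 0.08501106477268802
```

View pics/og.png

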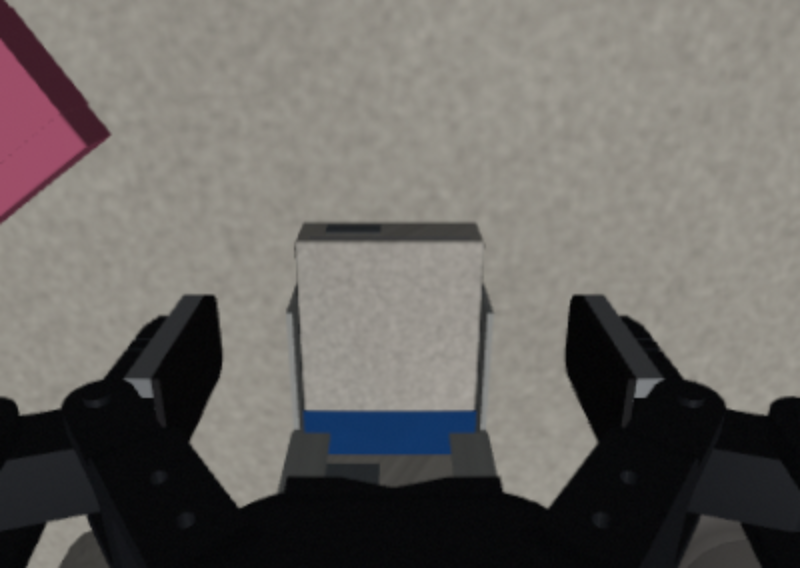

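The picture shows carton 1's front edge at row 240, columns 298-482, centred between the open pads at columns 215 and 568. The cheeks begin at row ~300. The pink carton's corner is at (110,132). I'm checking how far the left finger may travel.

```bash
python3 - <<'E'
from h import *
o=ctrl.get_obs(); C=cam('wrist',o); e=np.array([.9924,-.1235]); n=np.array([.1235,.9924]); c0=np.array([.5999,.0108])
def mp(X): d=X[:2]-c0; return (1e3*d@e).round(1),(1e3*d@n).round(1)
f=lambda x,y:(60+x/2,100+y/2)
for k,p,z in(('pink',(110,132),.018),('pink low',(88,148),0),('cL',(298,240),.021),('cR',(482,240),.021)): X=at_z(C,f(*p),z); print(k,X.round(4),mp(X))
print('tcp',mp(o['tool_pos']))
E
```

```text
pink [ 0.4869 -0.06    0.018 ] (np.float64(-103.4), np.float64(-84.2))
pink low [ 0.4937 -0.0781  0.    ] (np.float64(-94.4), np.float64(-101.3))
cL [ 0.5267 -0.0089  0.021 ] (np.float64(-70.2), np.float64(-28.6))
cR [0.5336 0.0469 0.021 ] (np.float64(-70.2), np.float64(27.6))
tcp (np.float64(-62.7), np.float64(0.0))
```

Call:
carry_out([
  {"x": 0, "y": 0, "z": 0.4, "turn": 0},
  {"x": 0, "y": 0, "z": 0.4, "turn": 0},
  {"x": 0, "y": 0, "z": 0.4, "turn": 0},
  {"x": 0, "y": 0, "z": 0.3, "turn": 0},
  {"x": 0, "y": 0, "z": 0.2, "turn": 0},
  {"x": 0, "y": 0, "z": 0.1, "turn": 0},
  {"x": 0, "y": 0, "z": 0, "turn": 0},
  {"x": 0, "y": 0, "z": 0, "turn": 0},
])

```text
t: 31.8
tool_pos: [0.5381, 0.0185, -0.0171]
tool_rot: [0.194, 3.135, -0.0]
contact_force: [0.2, 0.1, 0.2]
opening: 0.0851
grip_force: 0.0
```

Call:
carry_out([
  {"x": 0, "y": 0, "z": 0.08, "turn": 0},
  {"x": 0, "y": 0, "z": 0.08, "turn": 0},
  {"x": 0, "y": 0, "z": 0, "turn": 0},
  {"x": 0, "y": 0, "z": 0, "turn": 0},
  {"x": 0, "y": 0, "z": 0, "turn": 0},
  {"x": 0, "y": 0, "z": 0, "turn": 0},
  {"x": 0, "y": 0, "z": 0, "turn": 0},
  {"x": 0, "y": 0, "z": 0, "turn": 0},
], grip=50, newtons=25)

```text
t: 32.6
tool_pos: [0.5381, 0.0185, -0.0212]
tool_rot: [0.194, 3.135, -0.0]
contact_force: [0.5, -0.6, 2.7]
opening: 0.0569
grip_force: 27.2
```

Gripped. Pulling slowly.

Call:
carry_out([
  {"x": 0.06, "y": 0, "z": -0.01, "turn": 0},
  {"x": 0.1, "y": 0, "z": 0, "turn": 0},
  {"x": 0.1, "y": 0, "z": 0, "turn": 0},
  {"x": 0.1, "y": 0, "z": 0, "turn": 0},
  {"x": 0.1, "y": 0, "z": 0, "turn": 0},
  {"x": 0.1, "y": 0, "z": 0, "turn": 0},
  {"x": 0.1, "y": 0, "z": 0, "turn": 0},
  {"x": 0.1, "y": 0, "z": 0, "turn": 0},
])

```text
t: 33.4
tool_pos: [0.5187, 0.0209, -0.0212]
tool_rot: [0.194, 3.136, 0.0]
contact_force: [0.9, 0.3, 0.5]
opening: 0.0572
grip_force: 27.2
```

Call:
carry_out([
  {"x": 0.1, "y": 0, "z": 0, "turn": 0},
  {"x": 0.1, "y": 0, "z": 0, "turn": 0},
  {"x": 0.1, "y": 0, "z": 0, "turn": 0},
  {"x": 0.1, "y": 0, "z": 0, "turn": 0},
  {"x": 0.1, "y": 0, "z": 0, "turn": 0},
  {"x": 0.1, "y": 0, "z": 0, "turn": 0},
  {"x": 0.1, "y": 0, "z": 0, "turn": 0},
  {"x": 0.1, "y": 0, "z": 0, "turn": 0},
])

```text
t: 34.2
tool_pos: [0.4988, 0.0234, -0.0213]
tool_rot: [-0.194, -3.135, 0.0]
contact_force: [0.5, -0.5, 1.3]
opening: 0.0569
grip_force: 27.1
```

Call:
carry_out([
  {"x": 0.1, "y": 0, "z": 0, "turn": 0},
  {"x": 0.1, "y": 0, "z": 0, "turn": 0},
  {"x": 0.15, "y": 0, "z": 0, "turn": 0},
  {"x": 0.2, "y": 0, "z": 0, "turn": 0},
  {"x": 0.3, "y": 0, "z": 0, "turn": 0},
  {"x": 0.3, "y": 0, "z": 0, "turn": 0},
  {"x": 0.3, "y": 0, "z": 0, "turn": 0},
  {"x": 0.3, "y": 0, "z": 0, "turn": 0},
])

```text
t: 35.0
tool_pos: [0.4547, 0.0289, -0.0213]
tool_rot: [-0.194, -3.135, -0.0]
contact_force: [0.6, -0.8, -0.4]
opening: 0.0572
grip_force: 27.0
```

```bash
python3 - <<'E'
from h import *
e=np.array([.9924,-.1235]); n=np.array([.1235,.9924]); c0=np.array([.5999,.0108])
o=ctrl.get_obs(); T=cam('top'); S=cam('scene')
print(o['tool_pos'],o['contact_force'],o['wrist_torque'],o['opening'])
for nme,C in(('top',T),('scene',S)):
    im=ctrl.get_image(nme); cv2.imwrite(f'pics/after_{nme}.png',im[:,:,::-1])
    for q in('carton1_c','carton2_c','carton5_c','tray','vial_c'):
        print(nme,q,[(np.round(r['pixel'],1).tolist(),round(r['confidence'],2)) for r in ctrl.mark_of(nme,q)[:4]])
    print('carton5 c pred at 66/84:',proj(C,[*(c0+e*.0585),.066]).round(1),proj(C,[*(c0+e*.0585),.084]).round(1))
# stack top: blue band bounds and top outline in scene before/after
for f in('scene0','after_scene'):
    im=cv2.imread(f'pics/{f}.png').astype(int); r=im[195:290,225:285]; m=(r[:,:,0]-r[:,:,2]>40); ys,xs=np.where(m); print(f,'blue rows',ys.min()+195,ys.max()+195,'cols',xs.min()+225,xs.max()+225)
for z0 in(.093,.075): print(z0,[proj(S,[*(c0+e*a+n*b),z0]).round(1).tolist() for a,b in((.0025,-.029),(.0025,.029),(.1145,-.029),(.1145,.029))])
# tray corners in top (after): measured outer rim
for p in((122,134),(186,134),(186,228),(122,228)): print('traytop',at_z(T,p,.022).round(4))
E
```

```text
[ 0.45470497  0.02888374 -0.0213305 ] [ 0.62308629 -0.75055037 -0.40630338] [-0.02490626 -0.10939238 -0.00500823] 0.057204185272853085
top carton1_c [([308.1, 238.5], 0.95), ([208.7, 277.0], 0.85), ([253.8, 220.6], 0.63), ([371.9, 159.4], 0.28)]
top carton2_c [([259.7, 185.0], 0.36), ([132.5, 144.8], 0.17)]
top carton5_c [([266.1, 154.9], 0.56), ([364.9, 174.7], 0.43)]
top tray [([154.0, 183.1], 0.91), ([270.9, 111.5], 0.33)]
top vial_c [([131.7, 145.4], 0.47)]
carton5 c pred at 66/84: [262.5 156.2] [262.8 154.4]
scene carton1_c [([208.7, 194.5], 0.61), ([259.7, 208.1], 0.55)]
scene carton2_c [([260.8, 206.6], 0.34)]
scene carton5_c [([255.3, 234.8], 0.63)]
scene tray [([138.0, 228.3], 0.6), ([365.5, 238.7], 0.55)]
scene vial_c [([400.6, 254.1], 0.68)]
carton5 c pred at 66/84: [254.6 233.6] [254.6 228. ]
scene0 blue rows 227 241 cols 238 266
after_scene blue rows 203 247 cols 238 271
0.093 [[245.0, 206.3], [270.3, 208.5], [237.2, 243.6], [265.6, 246.3]]
0.075 [[245.0, 212.0], [270.0, 214.2], [237.5, 249.3], [265.3, 252.0]]
traytop [0.7281 0.3696 0.022 ]
traytop [0.7277 0.2009 0.022 ]
traytop [0.4835 0.1942 0.022 ]
traytop [0.4822 0.3568 0.022 ]
```

The stack has come down: carton 5's mark moved from row 228 to 235, and a drop to 66 mm would put it at 233.6. Carton 1 is out. I'll set it on the counter just past the tongue and regrip it at its middle for a flat placing.

Call:
carry_out([
  {"x": 0.1, "y": 0, "z": 0, "turn": 0},
  {"x": 0.1, "y": 0, "z": 0, "turn": 0},
  {"x": 0.1, "y": 0, "z": 0, "turn": 0},
  {"x": 0.1, "y": 0, "z": 0, "turn": 0},
  {"x": 0, "y": 0, "z": 0.03, "turn": 0},
  {"x": 0, "y": 0, "z": 0.03, "turn": 0},
  {"x": 0, "y": 0, "z": 0.03, "turn": 0},
  {"x": 0, "y": 0, "z": 0, "turn": 0},
])

```text
t: 36.4
tool_pos: [0.4456, 0.03, -0.0236]
tool_rot: [-0.194, -3.135, -0.0]
contact_force: [-0.1, -0.8, -0.8]
opening: 0.0574
grip_force: 27.0
```

Call:
carry_out([
  {"x": 0, "y": 0, "z": 0, "turn": 0},
  {"x": 0, "y": 0, "z": 0, "turn": 0},
  {"x": 0, "y": 0, "z": 0, "turn": 0},
  {"x": 0, "y": 0, "z": 0, "turn": 0},
  {"x": 0, "y": 0, "z": 0, "turn": 0},
  {"x": 0, "y": 0, "z": 0, "turn": 0},
  {"x": 0, "y": 0, "z": 0, "turn": 0},
  {"x": 0, "y": 0, "z": 0, "turn": 0},
], grip=80)

```text
t: 37.2
tool_pos: [0.4457, 0.03, -0.0234]
tool_rot: [0.194, 3.136, -0.0]
contact_force: [0.4, 0.5, 0.1]
opening: 0.0799
grip_force: 0.0
```

Call:
carry_out([
  {"x": -0.32, "y": 0, "z": 0, "turn": 0},
  {"x": -0.32, "y": 0, "z": 0, "turn": 0},
  {"x": -0.32, "y": 0, "z": 0, "turn": 0},
  {"x": -0.32, "y": 0, "z": 0, "turn": 0},
  {"x": -0.32, "y": 0, "z": 0, "turn": 0},
  {"x": -0.32, "y": 0, "z": 0, "turn": 0},
  {"x": 0, "y": 0, "z": 0, "turn": 0},
  {"x": 0, "y": 0, "z": 0, "turn": 0},
])

```text
t: 38.0
tool_pos: [0.4934, 0.0241, -0.0236]
tool_rot: [-0.194, -3.135, -0.0]
contact_force: [0.1, 0.7, 0.4]
opening: 0.0797
grip_force: 0.0
```

```bash
python3 - <<'E'
from h import *
e=np.array([.9924,-.1235]); n=np.array([.1235,.9924]); c0=np.array([.5999,.0108])
o=ctrl.get_obs(); C=cam('wrist',o); im=ctrl.get_image('wrist'); cv2.imwrite('pics/rg.png',im[:,:,::-1]); g=cv2.cvtColor(im,6).astype(int)
d=o['tool_pos'][:2]-c0; print(o['tool_pos'],d@e,d@n,o['contact_force'],o['opening'])
for a in(-.168,-.160,-.164,-.156): 
    print(a,[proj(C,[*(c0+e*a+n*b),.018]).round(1).tolist() for b in(-.029,0,.029)])
print([(y,int(g[y,240:272].mean())) for y in range(90,215,3)])
for y in (150,180,200,215): print(y,[(x,int(g[y-1:y+2,x].mean())) for x in list(range(165,215,3))+list(range(300,345,3))])
E
```

```text
[ 0.4933507   0.02405171 -0.02356655] -0.10737610760564256 -7.839867022050445e-06 [0.05201094 0.68838927 0.44569106] 0.07965284743143504
-0.168 [[184.4, 142.6], [255.5, 142.3], [326.6, 142.6]]
-0.16 [[185.7, 161.9], [255.5, 161.8], [325.4, 161.9]]
-0.164 [[185.0, 152.3], [255.5, 152.1], [326.0, 152.3]]
-0.156 [[186.3, 171.3], [255.5, 171.2], [324.8, 171.3]]
[(90, 144), (93, 144), (96, 143), (99, 143), (102, 143), (105, 143), (108, 144), (111, 144), (114, 143), (117, 143), (120, 143), (123, 143), (126, 143), (129, 144), (132, 145), (135, 145), (138, 146), (141, 145), (144, 145), (147, 119), (150, 62), (153, 85), (156, 147), (159, 146), (162, 147), (165, 148), (168, 147), (171, 150), (174, 152), (177, 146), (180, 147), (183, 147), (186, 149), (189, 147), (192, 149), (195, 148), (198, 147), (201, 147), (204, 148), (207, 150), (210, 147), (213, 148)]
150 [(165, 144), (168, 145), (171, 144), (174, 142), (177, 141), (180, 143), (183, 147), (186, 150), (189, 138), (192, 82), (195, 62), (198, 61), (201, 61), (204, 61), (207, 61), (210, 61), (213, 59), (300, 63), (303, 63), (306, 63), (309, 6
[... 599 characters left out ...]
(183, 143), (186, 140), (189, 116), (192, 147), (195, 149), (198, 144), (201, 153), (204, 151), (207, 145), (210, 144), (213, 151), (300, 152), (303, 153), (306, 154), (309, 152), (312, 148), (315, 146), (318, 151), (321, 149), (324, 148), (327, 145), (330, 144), (333, 145), (336, 141), (339, 142), (342, 147)]
215 [(165, 145), (168, 142), (171, 143), (174, 137), (177, 136), (180, 141), (183, 142), (186, 140), (189, 138), (192, 152), (195, 149), (198, 150), (201, 144), (204, 144), (207, 144), (210, 152), (213, 149), (300, 145), (303, 147), (306, 150), (309, 150), (312, 151), (315, 150), (318, 148), (321, 134), (324, 144), (327, 144), (330, 145), (333, 146), (336, 147), (339, 148), (342, 148)]
```

The carton's front edge is at row 153, so its centre is under the TCP within 1 mm. Closing, lifting, aligning to the tray (yaw ≈ +2°) and carrying over.

Call:
carry_out([
  {"x": 0, "y": 0, "z": 0, "turn": 0},
  {"x": 0, "y": 0, "z": 0, "turn": 0},
  {"x": 0, "y": 0, "z": 0, "turn": 0},
  {"x": 0, "y": 0, "z": 0, "turn": 0},
  {"x": 0, "y": 0, "z": 0, "turn": 0},
  {"x": 0, "y": 0, "z": 0, "turn": 0},
  {"x": 0, "y": 0, "z": 0, "turn": 0},
  {"x": 0, "y": 0, "z": 0, "turn": 0},
], grip=50, newtons=25)

```text
t: 38.85
tool_pos: [0.4933, 0.0241, -0.0235]
tool_rot: [-0.194, -3.136, 0.0]
contact_force: [0.1, -0.9, -0.6]
opening: 0.0571
grip_force: 27.6
```

Call:
carry_out([
  {"x": 0, "y": 0, "z": -0.2, "turn": 0},
  {"x": 0, "y": 0, "z": -0.5, "turn": 0},
  {"x": 0, "y": 0, "z": -0.7, "turn": 0},
  {"x": 0, "y": 0, "z": -0.7, "turn": 0},
  {"x": 0, "y": 0, "z": -0.7, "turn": 0},
  {"x": 0, "y": 0, "z": -0.4, "turn": -0.08},
  {"x": 0, "y": 0, "z": 0, "turn": -0.077},
  {"x": 0, "y": 0, "z": 0, "turn": 0},
])

```text
t: 39.65
tool_pos: [0.4942, 0.024, 0.0583]
tool_rot: [-0.052, 3.139, -0.0]
contact_force: [0.1, 0.2, 0.2]
opening: 0.0572
grip_force: 27.6
```

Call:
carry_out([
  {"x": -0.2, "y": 0.5, "z": 0, "turn": 0},
  {"x": -0.4, "y": 0.98, "z": 0, "turn": 0},
  {"x": -0.4, "y": 0.98, "z": 0, "turn": 0},
  {"x": -0.4, "y": 0.98, "z": 0, "turn": 0},
  {"x": -0.4, "y": 0.98, "z": 0, "turn": 0},
  {"x": -0.4, "y": 0.98, "z": 0, "turn": 0},
  {"x": -0.4, "y": 0.98, "z": 0, "turn": 0},
  {"x": -0.4, "y": 0.98, "z": 0, "turn": 0},
])

```text
t: 40.45
tool_pos: [0.5621, 0.2125, 0.0562]
tool_rot: [0.051, -3.14, -0.0]
contact_force: [0.8, 0.3, -0.1]
opening: 0.0572
grip_force: 27.6
```

Call:
carry_out([
  {"x": -0.4, "y": 0.98, "z": 0, "turn": 0},
  {"x": -0.39, "y": 0.98, "z": 0, "turn": 0},
  {"x": 0, "y": 0.5, "z": 0, "turn": 0},
  {"x": 0, "y": 0, "z": 0, "turn": 0},
  {"x": 0, "y": 0, "z": 0, "turn": 0},
  {"x": 0, "y": 0, "z": 0, "turn": 0},
  {"x": 0, "y": 0, "z": 0, "turn": 0},
  {"x": 0, "y": 0, "z": 0, "turn": 0},
])

```text
t: 41.25
tool_pos: [0.5798, 0.2718, 0.0566]
tool_rot: [0.05, -3.141, 0.0]
contact_force: [-0.5, 0.0, -0.9]
opening: 0.0575
grip_force: 27.6
```

```bash
python3 - <<'E'
from h import *
o=ctrl.get_obs(); C=cam('wrist',o); im=ctrl.get_image('wrist'); cv2.imwrite('pics/tr.png',im[:,:,::-1])
print(o['t'],o['tool_pos'],o['tool_rot'],o['opening'],o['wrist_torque'])
for q,z in(('tray',0),('vial_c',.026),('carton1_c',.08)):
    for f,nm in((ctrl.mark_of,'pixel'),(ctrl.look_for,'rect')):
        for r in f('wrist',q)[:2]: print(q,np.round(r[nm],1),round(r['confidence'],2),at_z(C,r[nm],z).round(4) if nm=='pixel' else '')
E
```

```text
41.25 [0.57984437 0.27183154 0.05661227] [ 5.03688722e-02 -3.14113379e+00  1.66257067e-04] 0.05754195874918222 [ 0.0672076  -0.02313094  0.03829204]
tray [143.2  66.7 261.6 281.4] 0.84 
tray [100.8 354.4  23.4  27. ] 0.46 
vial_c [331.8 347.5] 0.66 [0.6938 0.3385 0.026 ]
vial_c [316.3 317.7  10.3  30. ] 0.6 
carton1_c [ 60.4 303. ] 0.68 [0.6167 0.1592 0.08  ]
carton1_c [185.7 147.9 141.8 194.1] 0.72
```

Call:
carry_out([
  {"x": 0, "y": 0, "z": 0.5, "turn": 0},
  {"x": 0, "y": 0, "z": 0.6, "turn": 0},
  {"x": 0, "y": 0, "z": 0.6, "turn": 0},
  {"x": 0, "y": 0, "z": 0.5, "turn": 0},
  {"x": 0, "y": 0, "z": 0.3, "turn": 0},
  {"x": 0, "y": 0, "z": 0.2, "turn": 0},
  {"x": 0, "y": 0, "z": 0.1, "turn": 0},
  {"x": 0, "y": 0, "z": 0.1, "turn": 0},
])

```text
t: 42.4
tool_pos: [0.5804, 0.2727, -0.0156]
tool_rot: [-0.052, 3.14, 0.0]
contact_force: [0.1, 0.7, 0.1]
opening: 0.0579
grip_force: 27.6
```

Call:
carry_out([
  {"x": 0, "y": 0, "z": 0.05, "turn": 0},
  {"x": 0, "y": 0, "z": 0.03, "turn": 0},
  {"x": 0, "y": 0, "z": 0.02, "turn": 0},
  {"x": 0, "y": 0, "z": 0.02, "turn": 0},
  {"x": 0, "y": 0, "z": 0, "turn": 0},
  {"x": 0, "y": 0, "z": 0, "turn": 0},
  {"x": 0, "y": 0, "z": 0, "turn": 0},
  {"x": 0, "y": 0, "z": 0, "turn": 0},
])

```text
t: 43.2
tool_pos: [0.5799, 0.2726, -0.0189]
tool_rot: [-0.052, 3.141, 0.0]
contact_force: [0.3, -0.4, -0.6]
opening: 0.0577
grip_force: 27.6
```

Call:
carry_out([
  {"x": 0, "y": 0, "z": 0.02, "turn": 0},
  {"x": 0, "y": 0, "z": 0.02, "turn": 0},
  {"x": 0, "y": 0, "z": 0.02, "turn": 0},
  {"x": 0, "y": 0, "z": 0, "turn": 0},
  {"x": 0, "y": 0, "z": 0, "turn": 0},
  {"x": 0, "y": 0, "z": 0, "turn": 0},
  {"x": 0, "y": 0, "z": 0, "turn": 0},
  {"x": 0, "y": 0, "z": 0, "turn": 0},
])

```text
t: 44.0
tool_pos: [0.5798, 0.2726, -0.0205]
tool_rot: [0.052, -3.141, 0.0]
contact_force: [-0.2, -0.3, -0.2]
opening: 0.0572
grip_force: 27.6
```

Call:
carry_out([
  {"x": 0, "y": 0, "z": 0.02, "turn": 0},
  {"x": 0, "y": 0, "z": 0.01, "turn": 0},
  {"x": 0, "y": 0, "z": 0, "turn": 0},
  {"x": 0, "y": 0, "z": 0, "turn": 0},
  {"x": 0, "y": 0, "z": 0, "turn": 0},
  {"x": 0, "y": 0, "z": 0, "turn": 0},
  {"x": 0, "y": 0, "z": 0, "turn": 0},
  {"x": 0, "y": 0, "z": 0, "turn": 0},
])

```text
t: 44.8
tool_pos: [0.5804, 0.2727, -0.0205]
tool_rot: [-0.052, 3.14, 0.0]
contact_force: [-1.1, -1.0, 5.7]
opening: 0.0573
grip_force: 28.3
```

The carton is on the tray floor at about 6 N. Releasing and retreating.

Call:
carry_out([
  {"x": 0, "y": 0, "z": 0, "turn": 0},
  {"x": 0, "y": 0, "z": 0, "turn": 0},
  {"x": 0, "y": 0, "z": 0, "turn": 0},
  {"x": 0, "y": 0, "z": 0, "turn": 0},
  {"x": 0, "y": 0, "z": 0, "turn": 0},
  {"x": 0, "y": 0, "z": 0, "turn": 0},
  {"x": 0, "y": 0, "z": 0, "turn": 0},
  {"x": 0, "y": 0, "z": 0, "turn": 0},
], grip=74)

```text
t: 45.6
tool_pos: [0.5799, 0.2726, -0.0212]
tool_rot: [-0.052, 3.141, 0.0]
contact_force: [0.5, 0.1, -0.0]
opening: 0.0738
grip_force: 0.0
```

Call:
carry_out([
  {"x": 0, "y": 0, "z": -0.2, "turn": 0},
  {"x": 0, "y": 0, "z": -0.5, "turn": 0},
  {"x": 0, "y": 0, "z": -1, "turn": 0},
  {"x": 0, "y": 0, "z": -1, "turn": 0},
  {"x": 0, "y": 0, "z": -1, "turn": 0},
  {"x": 0, "y": 0, "z": -1, "turn": 0},
  {"x": 0, "y": 0, "z": -1, "turn": 0},
  {"x": 0, "y": 0, "z": -1, "turn": 0},
])

```text
t: 46.4
tool_pos: [0.5801, 0.2727, 0.1489]
tool_rot: [-0.052, 3.14, 0.001]
contact_force: [0.0, -0.2, 0.8]
opening: 0.074
grip_force: 0.0
```

Call:
carry_out([
  {"x": 1, "y": 0.5, "z": -1, "turn": 0},
  {"x": 1, "y": 0.5, "z": 0, "turn": 0},
  {"x": 1, "y": 0.5, "z": 0, "turn": 0},
  {"x": 1, "y": 0.5, "z": 0, "turn": 0},
  {"x": 0, "y": 0, "z": 0, "turn": 0},
  {"x": 0, "y": 0, "z": 0, "turn": 0},
  {"x": 0, "y": 0, "z": 0, "turn": 0},
  {"x": 0, "y": 0, "z": 0, "turn": 0},
])

```text
t: 47.2
tool_pos: [0.4792, 0.3188, 0.1716]
tool_rot: [-0.051, 3.141, 0.0]
contact_force: [-0.3, -0.9, -0.3]
opening: 0.0737
grip_force: 0.0
```

```bash
python3 - <<'E'
from h import *
o=ctrl.get_obs(); print(o['t'],o['tool_pos'])
S,T,W=cam('scene'),cam('top'),cam('wrist',o)
px={}
for n in('scene','top','wrist'):
    im=ctrl.get_image(n); cv2.imwrite(f'pics/end_{n}.png',im[:,:,::-1])
    for q in('carton1_c','carton5_c','carton2_c','vial_c'): print(n,q,[(np.round(r['pixel'],1).tolist(),round(r['confidence'],2)) for r in ctrl.mark_of(n,q)[:4]])
for n,C in(('scene',S),('top',T),('wrist',W)): print(n,'pred placed',proj(C,[.5804,.2727,.012]).round(1),'pred stack5',proj(C,[.658,.0036,.066]).round(1))
# changes elsewhere between start and end
for n in('scene','top'):
    d=np.abs(cv2.imread(f'pics/{n}0.png').astype(int)-cv2.imread(f'pics/end_{n}.png')).sum(2)>90
    k,_,st,_=cv2.connectedComponentsWithStats(cv2.morphologyEx(d.astype(np.uint8),cv2.MORPH_OPEN,np.ones((2,2))))
    print(n,[s.tolist() for s in st[1:] if s[4]>12])
E
```

```text
47.2 [0.47916608 0.31883874 0.17162015]
scene carton1_c [([361.0, 224.4], 0.61), ([298.2, 168.4], 0.6), ([209.0, 195.4], 0.57)]
scene carton5_c [([256.0, 233.5], 0.96), ([158.6, 298.0], 0.68)]
scene carton2_c []
scene vial_c [([404.1, 256.4], 0.76)]
top carton1_c [([157.0, 188.0], 0.69), ([311.6, 238.5], 0.61), ([209.9, 279.0], 0.57), ([259.0, 198.0], 0.21)]
top carton5_c [([266.4, 154.0], 0.68), ([270.1, 109.4], 0.53), ([258.8, 187.4], 0.25)]
top carton2_c []
top vial_c [([132.8, 142.3], 0.66)]
wrist carton1_c [([85.6, 51.2], 0.86), ([212.4, 255.2], 0.6)]
wrist carton5_c []
wrist carton2_c []
wrist vial_c [([268.6, 340.2], 0.67)]
scene pred placed [362.3 225.2] pred stack5 [254.6 233.7]
top pred placed [157.  190.4] pred stack5 [262.5 156.2]
wrist pred placed [215.  255.4] pred stack5 [ -9.  322.7]
scene [[272, 0, 46, 29, 902], [391, 0, 9, 8, 25], [406, 0, 13, 38, 128], [469, 17, 28, 8, 97], [266, 21, 17, 10, 114], [284, 24, 7, 4, 24], [471, 24, 22, 7, 93], [302, 28, 22, 16, 305], [224, 39, 8, 23, 93], [234, 45, 5, 23, 56], [273, 46, 51, 22, 606], [250, 50, 6, 17, 38], [397, 63, 34, 8, 130], [399, 70, 26, 8, 110], [438, 72, 6, 12, 28], [475, 78, 5, 10, 20], [364, 90, 69, 52, 1667], [407, 113, 19, 20, 178], [425, 114, 4, 4, 14], [347, 209, 35, 35, 757], [240, 228, 29, 8, 162], [239, 241, 28, 12, 240]]
top [[255, 131, 7, 3, 16], [272, 133, 7, 4, 18], [255, 136, 23, 5, 74], [253, 150, 23, 6, 60], [29, 165, 147, 219, 14554], [146, 169, 24, 44, 915], [250, 175, 23, 5, 54], [125, 210, 5, 5, 18], [0, 327, 17, 20, 261], [0, 358, 4, 8, 24], [0, 373, 14, 11, 88]]
```

Carton 1 lies where predicted, and only the stack, tray and robot regions changed. One numeric check that carton 2 did not follow out under the returns:

```bash
python3 - <<'E'
from h import *
T=cam('top'); e=np.array([.9924,-.1235]); n=np.array([.1235,.9924]); c0=np.array([.5999,.0108])
for f in('top0','end_top'):
    im=cv2.imread(f'pics/{f}.png').astype(int)
    def s(a,z): return np.mean([[im[int(round(p[1])),int(round(p[0]))] for p in [proj(T,[*(c0+e*a+n*b),z])]][0] for b in(-.012,-.006,0,.006,.012)],0).round().astype(int).tolist()
    print(f,[(int(a*1e3),s(a,.003)) for a in np.arange(-.06,.016,.005)])
C,S=cam('top'),cam('scene')
for nm in('top0','end_top','scene0','end_scene'):
    im=cv2.imread(f'pics/{nm}.png').astype(int); y0,y1=(120,215) if 'top' in nm else (205,285)
    r=im[y0:y1,235:285]; m=(r[:,:,0]-r[:,:,2]>40).astype(np.uint8); print(nm,cv2.minAreaRect(np.argwhere(m)[:,::-1].astype(np.float32)),m.sum())
E
```

```text
top0 [(-60, [120, 126, 128]), (-55, [119, 126, 128]), (-50, [118, 124, 126]), (-45, [111, 116, 117]), (-40, [117, 118, 114]), (-35, [118, 119, 116]), (-30, [112, 113, 109]), (-25, [92, 95, 95]), (-20, [126, 131, 133]), (-15, [125, 131, 132]), (-10, [124, 130, 131]), (-5, [125, 130, 131]), (0, [125, 130, 131]), (4, [126, 131, 132]), (9, [69, 72, 72]), (14, [45, 45, 45])]
end_top [(-60, [132, 139, 141]), (-55, [132, 139, 141]), (-50, [130, 138, 140]), (-45, [123, 128, 129]), (-40, [129, 130, 126]), (-35, [130, 132, 127]), (-30, [130, 131, 127]), (-25, [131, 132, 128]), (-20, [130, 132, 128]), (-15, [130, 132, 127]), (-10, [130, 131, 127]), (-5, [131, 132, 128]), (0, [114, 116, 112]), (4, [84, 86, 86]), (9, [54, 55, 55]), (14, [51, 51, 51])]
top0 ((29.261539459228516, 22.907691955566406), (23.31852912902832, 14.139959335327148), 7.125016689300537) 333
end_top ((29.084617614746094, 25.323078155517578), (23.070457458496094, 14.263994216918945), 7.125016689300537) 331
scene0 ((17.22541046142578, 29.020488739013672), (27.975543975830078, 12.675003051757812), 5.19442892074585) 356
end_scene ((17.183561325073242, 34.25616455078125), (27.636783599853516, 12.71920108795166), 6.009006023406982) 347
```

The tongue is bare up to the column front, and the stack stands straight, 18 mm lower. Handing in.

```bash
python3 -c "
from station import ctrl
print(ctrl.finish_job())"
```

```text
the job is handed in; nothing more can be done
None
```

The bottom carton is out and lying flat on the tray floor, the other four came down as a straight stack in the magazine, and the job was handed in with the arm clear at about 47 s of the 72 s allowed (no verdict was returned).

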